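Fetch the tea tin from behind the ornaments

ROBOT

A 7-joint arm with a two-finger parallel gripper is mounted at the origin on the work surface. World frame = base frame: x ahead of the robot, y to its left, z up, the work surface at z = 0. Lengths are in m, angles in rad, forces in N, time in s.
With the tool pointing down it reaches from about 0.425 to 0.925 m from the base axis. Payload 6.8 kg.
Tool frame: the origin (TCP) lies midway between the tips of the shut fingers; the grasp point (between the pads) lies 19 mm behind it (ctrl.grasp_offset is the distance from the TCP to the grasp point, in m); z points along the fingers, y is the direction in which the jaws open and shut (so a half turn about z gives the same grasp; the last joint's range is limited). The gripper opens to 88 mm and grips with 3 to 60 N. Pads are 20 mm wide; open, the fingers measure 115 mm over their backs; the gripper's body (75 mm by 178 mm) begins 61 mm behind the grasp point.
Start: joints at [1.179, 0.477, 0.022, 1.555, -0.011, 1.109, -0.083], TCP at [0.189, -0.648, 0.223] pointing down, gripper open.
Joint ranges: [-2.96, 2.96], [-0.34, 2.1], [-1.41, 1.46], [0.24, 2.44], [-1.37, 4.51], [0.17, 1.92], [-2.96, 2.96]. Speed limits (rad/s): [2.39, 2.39, 3.14, 3.14, 3.14, 3.14, 3.14].

INTERFACE

Orientations are given as a rotation vector (axis times angle).
In Python, from workcell import ctrl, imaging gives the robot as it stands. The module is installed in compiled form; this text tells all that it offers.
- The arm moves only by the shell command python3 -m handwheel 'ROWS' [FORCE]. ROWS is a JSON object of lists of equal length, an entry for each row: "grip": the closure in counts, from 0 (fully open) to 255 (shut); "delta_pos": the shift along the tool's x, y, z in units of 40 mm (1.0 is 40 mm), a list of three; "spin": the turn about the tool's z in units of 5 degrees (1.0 is 5 degrees). A call has 1 to 20 rows; each row shifts and turns the commanded pose from where the row before left it, along the tool's axes as they then stand; what a row does not reach is not made up. A row lasts 1/8 s, in which the tool goes at most 62.5 mm and 10.7 degrees, less where a joint would pass 70% of its speed; a pose out of reach is approached as far as the arm can. A call is refused whole if a number of a shift passes 1 or a number of a turn 1, either way. A call with a gripper value outside its range is refused whole. The fingers move at their own pace and stop on an object; FORCE is the grip in N (left out, the last holds). Time passes only in rows, so rows that do not move let the fingers close. It gives the time, the measured TCP pose, the force and the opening at its end, in the units of the state.
- ctrl.state(): the state, without advancing time (a new reading comes with each control period).
- imaging.read_camera(name): name is "side" or "top" or "wrist"; returns (picture, depth): 384x512x3 uint8, red, green, blue; 384x512 float32, m along the optical axis (not along the pixel's ray), 0 where there is no reading.
- imaging.camera_model(name): a dict with "fx", "fy", "cx", "cy" (pixels), "k1" (the pictures are not rectified: a ray, as slopes to the right and down, at radius r is drawn at 1 + k1 r^2 times it, then the intrinsics apply), "world_to_cam" (4x4, takes a point from world to camera coordinates). Camera axes: x right, y down, z forward; pixel columns grow to the right and rows downward; lengths in m; the calibration is good to about 2 mm. A picture is of the moment at which its call begins: read the wrist's pose just before it. camera_model takes no time and is no camera call; for the wrist camera it gives the pose at the moment of the call.
- ctrl.job_done(): hands the job in, once; it reports no verdict.
The state is a dict: "time": time; "joint_positions": joint angles; "joint_vel": joint speeds; "tau": joint torques, N m; "tool_pos": TCP position; "tcp_rot": TCP orientation; "ft_force": force on the tool from outside, world axes, zero at the start; "wrist_torque": the same for the moment, N m; "grip_width": finger opening in m.
Only numpy, scipy, OpenCV 4.12 (cv2) and the standard library are available. Lean on these libraries where they do the work, as an engineer would, in place of code of your own. Each camera call takes 0.05 s, during which the arm holds its last target.

TASK

The tea tin is boxed in by the blue vase, the cream planter and the toy dinosaur: first move these three onto the wooden tray at the side, standing upright, then lift the tea tin out and stand it in the middle of the round cork coaster. With the tin on its coaster, put the vase, the planter and the dinosaur back upright on exactly the spots where each stood at the start. Set everything down rather than dropping it, knock nothing over, and do not shift the glass box, the spoon rest or the mug.

Things in the scene. Friction and masses are not known exactly. Their poses are not given: they have to be found in the camera images.
- tin_c (a point): Pewter-grey aluminium tea tin with twist cap, upright closed cylinder 62 mm across, 95 mm high, about 0.16 kg. Point: its centre, 47.5 mm above its foot; z up. It stands 9 mm in front (robot's side) of the glass box, boxed in by vase, planter and dinosaur; with these gone, fingers fit on its left and right (along the line from the planter's place to the dinosaur's).
- vase_c (a point): Tall empty blue ceramic vase with a pale band, upright cylinder 56 mm across, 165 mm high, 0.3 kg. Point: its centre, 82.5 mm above its foot; z up. It stands a few mm in front of the tin and towers over its neighbours: gripped 115 to 150 mm above its foot, the fingers are clear of all else.
- planter_c (a point): Small empty cream ceramic planter, a nearly straight open pot 68 mm across the rim, 64 mm at the foot, 66 mm high, wall 5 mm, about 0.24 kg. Point: its centre, 33 mm above its foot; z up. It stands left or right of the tin; once the vase is gone fingers have room in front of and behind it, not on the tin's side.
- dino_c (a point): Green plastic toy dinosaur with orange back plates, on four legs: 82 mm long, 67 mm high, 0.07 kg, a round trunk 36 mm wide. Point: on the trunk's axis, mid-length, 36 mm above its feet; x to the head, y across, z up. Grip it across the trunk here. It stands left or right of the tin (on the other side than the planter), head or tail towards the tin.
- tray: Low wooden serving tray lying at one side, fixed, 310 mm long (its x) by 170 mm wide (its y), walls 7 mm thick and 16 mm high, floor 7 mm above the sideboard. Origin at the centre of its underside, z up. The side area: the three ornaments fit on it in a row along its x, 95 mm apart.
- coaster: Round cork coaster lying on the sideboard on the other side, fixed, 90 mm in diameter, 6 mm thick: the place for the tea tin. Origin at the centre of its underside, z up.
- glass_box_c (a point): Square glass trinket box with brass edges and a closed hinged lid, 110 by 110 mm and 57 mm high with a small brass ball on the lid, loose, standing behind the tin; to be left alone. The point is its centre, 28 mm above its foot; its x points away from the robot, away from the tin.
- spoon_rest_c (a point): Round stainless steel spoon rest, 100 mm across with a short tab, 14 mm high, loose, about 140 mm from the coaster's centre on the robot's side; to be left alone. The point is its centre, 7 mm above its foot.
- mug_c (a point): White mug, 80 mm in diameter and 85 mm high with a handle, loose, about 145 mm from the coaster's centre, beyond it; to be left alone. The point is on its axis, 42.5 mm above its foot.
There are look-alikes about, which are no part of the job. Leave any pink or turquoise look-alike of the part that bears planter_c alone.

How it is judged:
By the outcome, as a careful person would: the job done as asked, in the order asked, and still so for the second after the job is handed in, with the robot touching nothing.
It also fails if it takes over 144 s, if anything falls off the work surface, if the arm or the gripper's body presses on something with over 40 N, if the wrist force passes 120 N, or if a joint passes its speed limit or range.

## Working session

There is one attempt and no reset: what is moved stays moved. The work goes in short steps, Python scripts to look and compute and a shell command to move; the robot and the scene stay as the last step left them, time stands still between calls to the robot, and variables do not carry over. Pictures are saved under pics/ and viewed, and the job is handed in when it is done.

```bash
mkdir -p pics; ls; python3 - <<'E'
from workcell import ctrl, imaging
import cv2,numpy as np
print(ctrl.state()); print(ctrl.grasp_offset)
for n in ("side","top","wrist"):
    m=imaging.camera_model(n);p,d=imaging.read_camera(n)
    cv2.imwrite(f"pics/{n}0.png",p[:,:,::-1]); np.savez(f"{n}0.npz",p=p,d=d,**m)
    print(n,{k:np.round(v,4).tolist() for k,v in m.items()}, (d>0).mean())
E
```

```text
pics
{'time': 0.0, 'joint_positions': array([ 1.17891184,  0.4777702 ,  0.02234188,  1.55644653, -0.01151343,
        1.10930153, -0.08311991]), 'joint_vel': array([-5.49524942e-04,  3.67978914e-05,  4.54033332e-04, -4.21408993e-05,
       -6.05664257e-05, -1.32584144e-03, -2.53103968e-04]), 'tau': array([-1.08506749e-03, -5.82852960e+01,  1.53437901e+00, -2.72609943e+01,
       -5.42337354e-02,  1.69198913e-02,  1.48278732e-04]), 'tool_pos': array([ 0.18881183, -0.64742479,  0.22170389]), 'tcp_rot': array([-3.10828098e+00, -4.44015121e-01,  5.87355153e-04]), 'ft_force': array([-0.7306752 ,  0.38011342, -0.2521802 ]), 'wrist_torque': array([-0.07497168,  0.02088312, -0.01426692]), 'grip_width': 0.0878703266076173}
0.0187
side {'fx': 356.9063, 'fy': 356.9063, 'cx': 258.0118, 'cy': 194.1477, 'k1': -0.0227, 'world_to_cam': [[-0.99, -0.1407, 0.0143, 0.5366], [-0.0906, 0.5536, -0.8279, 0.1346], [0.1085, -0.8208, -0.5607, 0.8638], [0.0, 0.0, 0.0, 1.0]]} 0.9958953857421875
top {'fx': 457.6439, 'fy': 457.6439, 'cx': 255.4505, 'cy': 189.4254, 'k1': -0.1827, 'world_to_cam': [[0.012, -0.9999, -0.0124, -0.0082], [-0.9917, -0.0103, -0.1281, 0.5811], [0.128, 0.0138, -0.9917, 1.258], [0.0, 0.0, 0.0, 1.0]]} 0.995941162109375
wrist {'fx': 341.7091, 'fy': 341.7091, 'cx': 256.3354, 'cy': 188.3164, 'k1': -0.0593, 'world_to_cam': [[0.2807, -0.9598, -0.0015, -0.6762], [-0.914, -0.2678, 0.3047, -0.0364], [-0.2928, -0.0842, -0.9525, 0.393], [0.0, 0.0, 0.0, 1.0]]} 0.9957021077473959
```

View pics/top0.png

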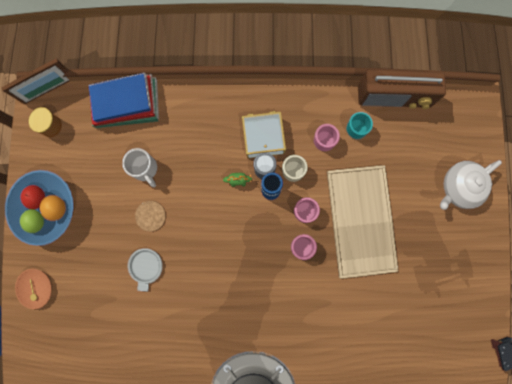

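View pics/side0.png

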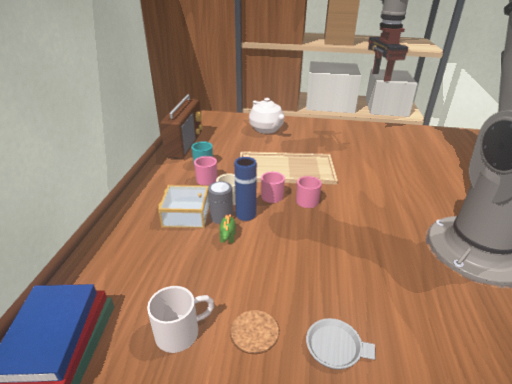

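View pics/wrist0.png

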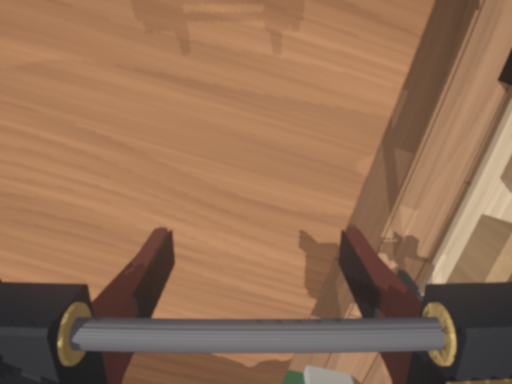

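```bash
cat > h.py <<'E'
import numpy as np,cv2
class V:
    def __init__(s,f):
        z=np.load(f); s.p=z['p']; s.d=z['d']; s.T=z['world_to_cam']
        s.fx,s.fy,s.cx,s.cy,s.k=[float(z[k]) for k in('fx','fy','cx','cy','k1')]
        s.K=np.array([[s.fx,0,s.cx],[0,s.fy,s.cy],[0,0,1.]]); s.D=np.array([s.k,0,0,0,0.])
        s.R=s.T[:3,:3]; s.t=s.T[:3,3]; s.C=-s.R.T@s.t
    def slopes(s,uv): return cv2.undistortPoints(np.asarray(uv,float).reshape(-1,1,2),s.K,s.D).reshape(-1,2)
    def plane(s,uv,z):
        a=s.slopes(uv); r=np.c_[a,np.ones(len(a))]@s.R
        return s.C+r*((z-s.C[2])/r[:,2])[:,None]
    def proj(s,P): return cv2.projectPoints(np.asarray(P,float).reshape(-1,3),cv2.Rodrigues(s.R)[0],s.t,s.K,s.D)[0].reshape(-1,2)
    def cloud(s):
        h,w=s.d.shape; u,v=np.meshgrid(np.arange(w),np.arange(h))
        a=s.slopes(np.stack([u,v],-1)); c=np.c_[a,np.ones(len(a))]*s.d.reshape(-1,1)
        P=(c-s.t)@s.R; P[s.d.ravel()<=0]=np.nan
        return P.reshape(h,w,3)
E
python3 - <<'E'
from h import *
for n,(a,b,c,d) in dict(top=(215,100,345,265),side=(150,120,340,260)).items():
    im=V(f'{n}0.npz').p[b:d,a:c,::-1]; k=4 if n=='side' else 3.6
    cv2.imwrite(f'pics/{n}crop.png',cv2.resize(im,None,fx=k,fy=k,interpolation=cv2.INTER_CUBIC))
v=V('top0.npz');P=v.cloud();
for n,(x,y) in dict(tin=(264,164),vase=(271,183),planter=(294,168),dino=(237,178),tray=(362,222),coast=(150,216),mug=(138,163),spoon=(145,266),table=(200,230),table2=(250,280),table3=(420,200),box=(264,132)).items(): print(n,P[y,x].round(4))
E
```

```text
tin [ 0.643  -0.0249  0.099 ]
vase [ 0.5821 -0.043   0.1618]
planter [ 0.6497 -0.1131  0.0046]
dino [0.6092 0.0497 0.0643]
tray [ 0.4933 -0.3111  0.0057]
coast [0.5041 0.3065 0.0017]
mug [6.617e-01 3.501e-01 5.000e-04]
spoon [0.3585 0.316  0.0043]
table [0.4658 0.1579 0.0011]
table2 [0.3246 0.0113 0.0004]
table3 [ 0.5593 -0.4889  0.0012]
box [ 0.7432 -0.0243  0.0574]
```

View pics/topcrop.png

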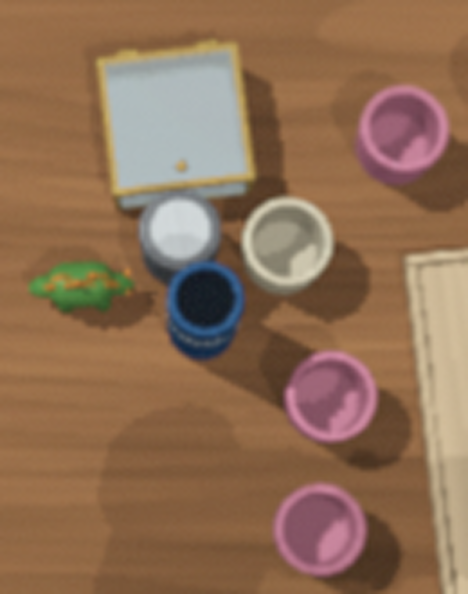

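View pics/sidecrop.png

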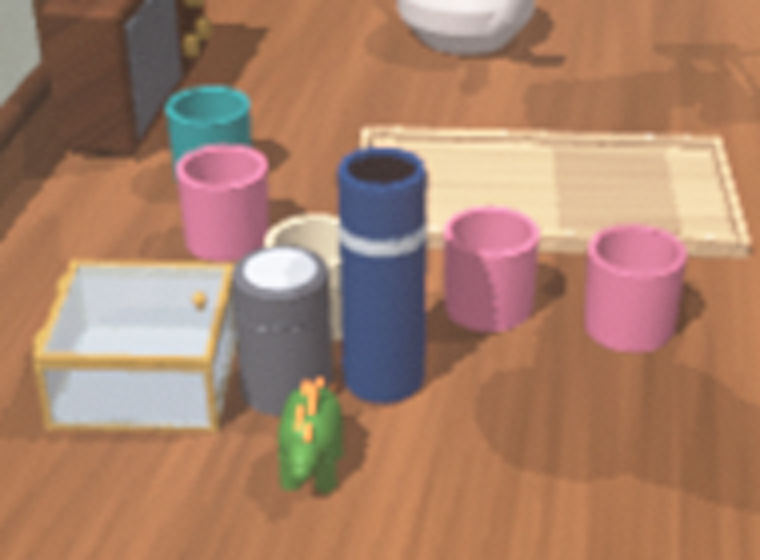

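```bash
cat > meas.py <<'E'
from h import *
from scipy.optimize import least_squares
def fitc(xy,r=None):
    c0=xy.mean(0); 
    f=(lambda q: np.hypot(*(xy-q[:2]).T)-q[2]) if r is None else (lambda q: np.hypot(*(xy-q[:2]).T)-r)
    s=least_squares(f,[*c0,.03] if r is None else c0,loss='soft_l1',f_scale=.002); return s.x, np.sqrt(np.mean(f(s.x)**2))
def hsv(v): return cv2.cvtColor(v.p,cv2.COLOR_RGB2HSV)
def mask(v,lo,hi,roi):
    m=cv2.inRange(hsv(v),lo,hi); k=np.zeros_like(m); a,b,c,d=roi; k[b:d,a:c]=m[b:d,a:c]; return k
def big(m):
    cs,_=cv2.findContours(m,cv2.RETR_EXTERNAL,cv2.CHAIN_APPROX_NONE); c=max(cs,key=cv2.contourArea); return c[:,0,:].astype(float)
E
python3 - <<'E'
from meas import *
for n in('top','side'):
    v=V(f'{n}0.npz');P=v.cloud();H=hsv(v)
    print(n)
    if n=='top':
        for nm,(x,y) in dict(vaserim=(262,180),vaseband=(272,196),plrim=(306,167),tincap=(264,162),dino=(236,180),coast=(150,216),tray=(362,250),spoon=(145,266),mug=(126,160),box=(246,140),tinbody=(256,172)).items(): print(nm,H[y,x],P[y,x].round(3))
    else:
        for nm,(x,y) in dict(vase=(246,200),vaserim=(237,165),plrim=(222,177),tincap=(220,188),tinbody=(220,210),dino=(227,232),coast=(255,330)).items(): print(nm,H[y,x],P[y,x].round(3))
v=V('top0.npz');P=v.cloud()
x=P[...,0];y=P[...,1];z=P[...,2]
def reg(x0,x1,y0,y1,z0,z1): return P[(x>x0)&(x<x1)&(y>y0)&(y<y1)&(z>z0)&(z<z1)]
for nm,b,r in (('vase',(.53,.64,-.09,0,.158,.172),.028),('planter',(.58,.70,-.15,-.055,.055,.072),.034),('tin',(.6,.69,-.07,.02,.088,.102),None),('coaster?',(.42,.57,.25,.37,.0035,.009),None),('spoon',(.28,.43,.25,.37,.004,.02),None),('mug',(.58,.75,.28,.42,.076,.09),.04)):
    q=reg(*b); print(nm,len(q),q.mean(0).round(4),'bbox ctr',((q.min(0)+q.max(0))/2).round(4),(q.max(0)-q.min(0)).round(4),fitc(q[:,:2],r))
E
```

```text
top
vaserim [107 124 134] [ 0.589 -0.02   0.167]
vaseband [108 107  81] [ 0.556 -0.047  0.101]
plrim [ 23  39 198] [ 0.642 -0.142  0.068]
tincap [ 94   8 214] [ 0.649 -0.025  0.096]
dino [ 44 130 114] [0.605 0.053 0.056]
coast [ 15 109 168] [0.504 0.306 0.002]
tray [ 18  71 182] [ 0.412 -0.31   0.009]
spoon [ 68   6 182] [0.358 0.316 0.004]
mug [ 19  17 117] [0.658 0.367 0.066]
box [ 22  62 190] [0.718 0.026 0.062]
tinbody [98 15 68] [ 0.625 -0.003  0.073]
side
vase [112 102 118] [ 0.576 -0.019  0.069]
vaserim [111 121 147] [ 0.6   -0.028  0.163]
plrim [ 17  52 180] [ 0.664 -0.129  0.062]
tincap [108   5 248] [ 0.644 -0.024  0.095]
tinbody [145  14 111] [0.64  0.003 0.046]
dino [ 51 115 168] [0.605 0.079 0.041]
coast [ 13 120 209] [0.504 0.307 0.007]
vase 336 [ 0.5821 -0.0448  0.1628] bbox ctr [ 0.5819 -0.0444  0.1649] [0.0517 0.054  0.0137] (array([ 0.58760849, -0.04675706]), np.float64(0.01137216465880445))
planter 179 [ 0.6514 -0.1043  0.0639] bbox ctr [ 0.6543 -0.0991  0.0637] [0.0906 0.087  0.0165] (array([ 0.64387798, -0.10865654]), np.float64(0.012994344072237091))
tin 387 [ 0.6454 -0.0263  0.0954] bbox ctr [ 0.6454 -0.0264  0.0949] [0.0593 0.0576 0.0139] (array([ 0.64561379, -0.02625272,  0.02154388]), np.float64(0.0072836057191629534))
coaster? 671 [0.502  0.3067 0.0058] bbox ctr [0.4946 0.31   0.0062] [0.148  0.1197 0.0055] (array([0.5015831 , 0.30600458, 0.03567477]), np.float64(0.01776752591251961))
spoon 842 [0.3541 0.3156 0.0087] bbox ctr [0.3549 0.31   0.0117] [0.1497 0.1198 0.0154] (array([0.35711888, 0.31551395, 0.04205573]), np.float64(0.01621273507117049))
mug 153 [0.6473 0.3298 0.0838] bbox ctr [0.6466 0.3316 0.0831] [0.0835 0.0787 0.0134] (array([0.64826728, 0.33150884]), np.float64(0.003304974033166898))
```

```bash
cat >> meas.py <<'E'
def arc(v,m,z,r,c0,n=4):
    """fixed-radius circle through the far-side outline of mask m, cast on height z"""
    up=4; M=cv2.resize(m,None,fx=up,fy=up,interpolation=cv2.INTER_LINEAR); M=(M>127).astype(np.uint8)*255
    uv=(big(M)+.5)/up-.5; q=v.plane(uv,z)[:,:2]; c=np.array(c0,float)
    for _ in range(n):
        far=c-v.C[:2]; far/=np.linalg.norm(far)
        d=q-c; k=(d@far>-.1*r)&(abs(np.hypot(*d.T)-r)<.006); x,e=fitc(q[k],r); c=x
    return c,e,k.sum()
E
python3 - <<'E'
from meas import *
v=V('top0.npz')
H=hsv(v)
mv=mask(v,(98,60,0),(120,255,255),(255,165,290,205))
mp=mask(v,(14,20,100),(30,75,255),(282,150,312,185))
mc=mask(v,(8,75,120),(18,140,255),(130,195,170,235))
s=V('side0.npz')
sv=mask(s,(98,60,0),(122,255,255),(225,145,265,225))
out=v.p[:,:,::-1].copy()
for m in(mv,mp,mc):
    cs,_=cv2.findContours(m,0,1); cv2.drawContours(out,cs,-1,(0,0,255),1)
cv2.imwrite('pics/masks.png',cv2.resize(out[100:260,120:330],None,fx=3.5,fy=3.5,interpolation=0))
print('vase',arc(v,mv,.165,.028,(.585,-.045)),arc(s,sv,.165,.028,(.585,-.045)))
print('planter',arc(v,mp,.066,.034,(.642,-.108)))
sp=mask(s,(10,25,100),(30,90,255),(212,172,236,190)); print('pl side',arc(s,sp,.066,.034,(.642,-.108)))
# green dino
for n,w,roi in(('t',v,(222,165,254,192)),('s',s,(215,212,240,246))):
    g=mask(w,(36,90,40),(65,255,255),roi); o=mask(w,(8,150,120),(22,255,255),roi)
    for nm,m in(('g',g),('o',o)):
        P=w.cloud()[m>0]; P=P[(P[:,2]>.005)]; print(n,nm,len(P),P.mean(0).round(4),P.min(0).round(3),P.max(0).round(3),np.median(P,0).round(4), 'axis',np.linalg.svd(P[:,:2]-P[:,:2].mean(0),full_matrices=False)[2][0].round(3))
E
```

```text
meas.py:4: RuntimeWarning: Mean of empty slice.
  c0=xy.mean(0);
  ret = um.true_divide(
Traceback (most recent call last):
  File "meas.py", line 18, in arc
    d=q-c; k=(d@far>-.1*r)&(abs(np.hypot(*d.T)-r)<.006); x,e=fitc(q[k],r); c=x
                                                             ~~~~^^^^^^^^
  File "meas.py", line 6, in fitc
    s=least_squares(f,[*c0,.03] if r is None else c0,loss='soft_l1',f_scale=.002); return s.x, np.sqrt(np.mean(f(s.x)**2))
ValueError: Initial guess is outside of provided bounds
```

View pics/masks.png

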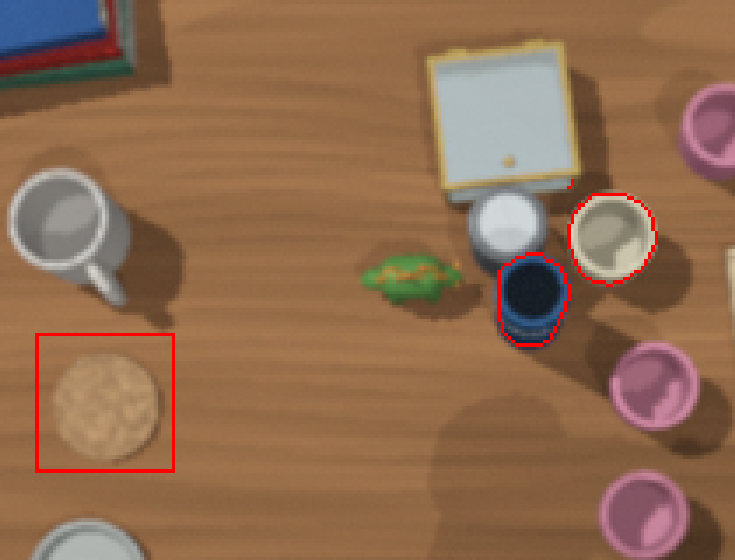

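```bash
cat > m1.py <<'E'
from meas import *
import sys
sfx=sys.argv[1] if len(sys.argv)>1 else '0'
v=V(f'top{sfx}.npz'); s=V(f'side{sfx}.npz')
K=np.ones((9,9),np.uint8)
mv=mask(v,(98,60,0),(120,255,255),(255,165,290,205))
sv=cv2.morphologyEx(mask(s,(98,60,0),(122,255,255),(232,150,262,225)),cv2.MORPH_CLOSE,K)
def T(nm,*a):
    try: print(nm,arc(*a))
    except Exception as e: print(nm,'fail',e)
T('vase top',v,mv,.165,.028,(.585,-.045)); T('vase side',s,sv,.165,.028,(.585,-.045))
mp=mask(v,(14,20,100),(30,75,255),(282,150,312,185)); T('pl top',v,mp,.066,.034,(.642,-.108))
sp=mask(s,(8,20,100),(30,75,255),(212,172,236,190)); T('pl side',s,sp,.066,.034,(.642,-.108))
for n,w,roi in(('t',v,(222,165,254,192)),('s',s,(215,212,240,246))):
    g=mask(w,(36,90,40),(65,255,255),roi); o=mask(w,(8,150,120),(22,255,255),roi)
    for nm,m in(('g',g),('o',o)):
        P=w.cloud()[m>0]; P=P[(P[:,2]>.005)]; print(n,nm,len(P),P.mean(0).round(4),P.min(0).round(3),P.max(0).round(3),np.median(P,0).round(4), 'axis',np.linalg.svd(P[:,:2]-P[:,:2].mean(0),full_matrices=False)[2][0].round(3))
E
python3 m1.py; python3 - <<'E'
from meas import *
v=V('top0.npz')
for nm,w,roi in(('c',v,(225,165,255,195)),('s',V('side0.npz'),(212,210,242,248))):
    a,b,c,d=roi; cv2.imwrite(f'pics/dino_{nm}.png',cv2.resize(w.p[b:d,a:c,::-1],None,fx=14,fy=14,interpolation=cv2.INTER_CUBIC))
# coaster by height/colour saturation difference
P=v.cloud(); a,b,c,d=130,195,170,235
sub=v.p[b:d,a:c].astype(float); L=cv2.cvtColor(v.p[b:d,a:c],cv2.COLOR_RGB2LAB); print(L[20,20],L[2,2],L[20,3],L[37,37])
m=(L[...,0]>135).astype(np.uint8)*255
m=cv2.morphologyEx(m,cv2.MORPH_OPEN,np.ones((5,5),np.uint8))
full=np.zeros(v.d.shape,np.uint8); full[b:d,a:c]=m
print('coaster',fitc(v.plane(big(full),.006)[:,:2],None))
s=V('side0.npz'); L=cv2.cvtColor(s.p,cv2.COLOR_RGB2LAB); H=hsv(s)
print(H[330,255],H[330,200],H[360,280],L[330,255],L[360,280],L[320,220],L[330,290])
E
```

```text
vase top (array([ 0.58224204, -0.04426733]), np.float64(0.0009889598033905249), np.int64(147))
vase side (array([ 0.58266217, -0.04114221]), np.float64(0.0017695261924583325), np.int64(109))
pl top (array([ 0.64394584, -0.11042844]), np.float64(0.0011219064495587958), np.int64(164))
pl side (array([ 0.64382344, -0.11140157]), np.float64(0.0014971925277484479), np.int64(98))
t g 193 [0.6084 0.0505 0.045 ] [0.593 0.011 0.006] [0.627 0.091 0.058] [0.6056 0.0504 0.0467] axis [ 0.032 -0.999]
t o 29 [0.6107 0.0432 0.0547] [0.605 0.011 0.034] [0.622 0.076 0.07 ] [0.6088 0.0448 0.0552] axis [ 0.08  -0.997]
s g 266 [0.6074 0.0675 0.0375] [ 0.592 -0.     0.006] [0.636 0.094 0.054] [0.6044 0.07   0.0409] axis [0.008 1.   ]
s o 16 [0.6094 0.0524 0.0552] [ 0.606 -0.009  0.02 ] [0.62  0.075 0.067] [0.6078 0.056  0.0574] axis [-0.146  0.989]
[147 136 153] [136 141 156] [130 140 156] [131 141 156]
coaster (array([0.50545119, 0.30836828, 0.04251859]), np.float64(0.0016808527818256227))
[ 13 120 209] [ 11 117 124] [ 12 138 168] [173 143 159] [134 146 157] [155 147 159] [140 145 156]
```

View pics/dino_c.png

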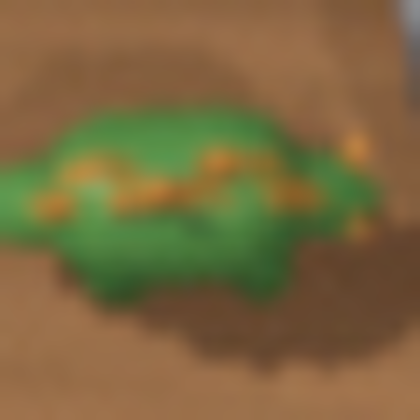

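View pics/dino_s.png

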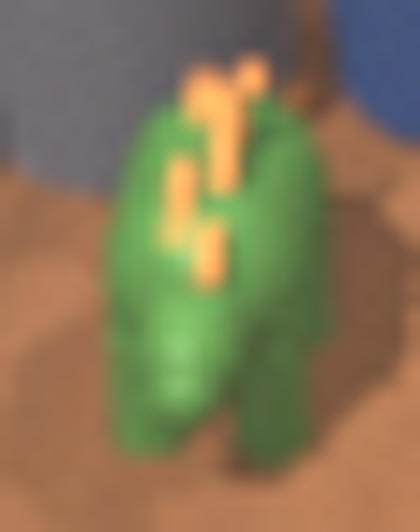

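```bash
python3 - <<'E'
from meas import *
from scipy.spatial.transform import Rotation as R
w=V('wrist0.npz'); Rt=R.from_rotvec([-3.10828098e+00, -4.44015121e-01,5.87e-4]).as_matrix()
print('cam in tool',Rt.T@(w.C-np.array([.1888,-.6474,.2217])),'axes',Rt.round(3).tolist())
v=V('top0.npz');P=v.cloud()
print('tray corners', v.plane([(329,170),(384,166),(397,271),(341,277)],.016).round(3).tolist())
for n,uv in dict(p1=(327,135),p2=(307,210),p3=(303,247),tq=(360,125)).items(): print(n,v.plane([uv],.066).round(3)) 
# box top corners in crop/3.6+(215,100)
c=np.array([(100,58),(236,42),(252,178),(114,193)])/3.6+[215,100]; q=v.plane(c,.057); print('box',q.round(3).tolist(),q.mean(0).round(4)); 
for z in(.036,.054): print('dino mid',z,v.plane([(237.5,178.8)],z).round(4), 'head/tail tip',v.plane([(251.5,178.8),(223,179)],z).round(3).tolist())
# tray via mask
L=cv2.cvtColor(v.p,cv2.COLOR_RGB2LAB); print(L[250,362],L[250,400],L[250,330])
m=np.zeros(v.d.shape,np.uint8); m[160:285,322:405]=(L[160:285,322:405,0]>150)*255; m=cv2.morphologyEx(m,cv2.MORPH_OPEN,np.ones((5,5)))
r=cv2.minAreaRect(v.plane(big(m),.014)[:,:2].astype(np.float32)); print('tray rect',r)
# trunk slices: green cloud with z>.025 by y-slice from top
g=mask(v,(36,90,40),(70,255,255),(222,165,254,192)); Q=P[g>0]; Q=Q[Q[:,2]>.025]
for y in np.arange(.005,.1,.01):
    k=Q[(Q[:,1]>=y)&(Q[:,1]<y+.01)]
    if len(k): print(round(y,3),len(k),k[:,0].min().round(4),k[:,0].max().round(4),k[:,2].max().round(3))
E
```

```text
cam in tool [ 0.08554097  0.00207365 -0.16275001] axes [[0.96, 0.28, -0.001], [0.28, -0.96, 0.002], [-0.0, -0.002, -1.0]]
tray corners [[0.643, -0.214, 0.016], [0.657, -0.377, 0.016], [0.352, -0.411, 0.016], [0.336, -0.247, 0.016]]
p1 [[ 0.735 -0.202  0.066]]
p2 [[ 0.522 -0.145  0.066]]
p3 [[ 0.42  -0.134  0.066]]
tq [[ 0.766 -0.298  0.066]]
box [[0.79, 0.037, 0.057], [0.804, -0.071, 0.057], [0.693, -0.084, 0.057], [0.68, 0.024, 0.057]] [ 0.7418 -0.0236  0.057 ]
dino mid 0.036 [[0.6113 0.0498 0.036 ]] head/tail tip [[0.612, 0.01, 0.036], [0.61, 0.091, 0.036]]
dino mid 0.054 [[0.6085 0.0488 0.054 ]] head/tail tip [[0.609, 0.01, 0.054], [0.608, 0.09, 0.054]]
[172 131 147] [110 140 153] [114 140 153]
tray rect ((0.49639761447906494, -0.31066614389419556), (0.3111291527748108, 0.17153304815292358), 6.374731540679932)
0.005 4 0.6111 0.615 0.035
0.015 14 0.6051 0.6194 0.042
0.025 26 0.5964 0.6266 0.055
0.035 33 0.5945 0.6263 0.058
0.045 29 0.5951 0.6264 0.058
0.055 38 0.5933 0.6268 0.058
0.065 21 0.5935 0.6262 0.055
0.075 12 0.6014 0.6179 0.048
0.085 11 0.6043 0.6162 0.04
```

```bash
cat > go.py <<'E'
# usage: go.py x y z [nrows] [theta_deg] : prints tool-axis units needed
import sys,numpy as np
from workcell import ctrl
from scipy.spatial.transform import Rotation as R
s=ctrl.state(); Rt=R.from_rotvec(s['tcp_rot']).as_matrix(); p=s['tool_pos']
th=np.degrees(np.arctan2(Rt[1,0],Rt[0,0]))
print('t',round(s['time'],2),'pos',p.round(4),'theta',th.round(2),'tilt',Rt[:2,2].round(4),'F',s['ft_force'].round(1),'w',round(s['grip_width'],4),'q7',s['joint_positions'][6].round(2))
if len(sys.argv)>3:
    d=np.array([float(a) if a!='-' else p[i] for i,a in enumerate(sys.argv[1:4])])-p
    u=Rt.T@d/.04; n=int(sys.argv[4]) if len(sys.argv)>4 else 1
    if len(sys.argv)<=5: print('total units',u.round(2),'per row',(u/n).round(3))
    else:
        sp=-(((float(sys.argv[5])-th+180)%360)-180)/5; print('spin total',sp.round(2),'per row',(sp/n).round(3))
        for i in range(n):
            Ri=R.from_euler('z',-(i*5*sp/n),degrees=True).as_matrix()@Rt
            print((Ri.T@d/.04/n).round(2).tolist())
E
python3 go.py .5825 -.0433 .235 14
python3 -m handwheel '{"grip":[0],"delta_pos":[[0.98,-0.84,0]],"spin":[0]}'; python3 go.py .5825 -.0433 .235 14
```

```text
t 0.15 pos [ 0.1889 -0.6476  0.2219] theta 16.26 tilt [-0.0004  0.0013] F [ 0.2 -0.1  0.8] w 0.0878 q7 -0.08
total units [ 13.68 -11.75  -0.31] per row [ 0.977 -0.839 -0.022]
time: 0.28
tool_pos: [0.214, -0.6067, 0.2219]
tcp_rot: [3.111, 0.434, -0.003]
ft_force: [0.9, -0.5, -0.0]
grip_width: 0.088
t 0.28 pos [ 0.214  -0.6067  0.2219] theta 15.89 tilt [-0.002 -0.001] F [ 0.9 -0.5 -0. ] w 0.088 q7 -0.16
total units [ 12.72 -11.02  -0.36] per row [ 0.908 -0.787 -0.026]
```

```bash
python3 -m handwheel '{"grip":[0,0,0,0,0,0,0,0,0,0,0,0,0,0],"delta_pos":[[0.98,-0.84,0],[0.98,-0.84,0],[0.98,-0.84,0],[0.98,-0.84,0],[0.98,-0.84,0],[0.98,-0.84,0],[0.98,-0.84,0],[0.98,-0.84,0],[0.98,-0.84,0],[0.98,-0.84,0],[0.98,-0.84,0],[0.98,-0.84,0],[0.98,-0.84,0],[0,0,0]],"spin":[0,0,0,0,0,0,0,0,0,0,0,0,0,0]}'; python3 go.py .5825 -.0433 .113 1
python3 - <<'E'
from workcell import imaging
import cv2,numpy as np
m=imaging.camera_model('wrist');p,d=imaging.read_camera('wrist')
cv2.imwrite('pics/w1.png',p[:,:,::-1]); np.savez('w1.npz',p=p,d=d,**m)
from h import *
print(V('w1.npz').proj([(.5825,-.0433,.165)]))
E
```

```text
time: 2.02
tool_pos: [0.5855, -0.0376, 0.2224]
tcp_rot: [-3.106, -0.455, -0.001]
ft_force: [-0.0, -0.5, -1.0]
grip_width: 0.0883
t 2.02 pos [ 0.5855 -0.0376  0.2224] theta 16.67 tilt [0.0004 0.0026] F [-0.  -0.5 -1. ] w 0.0883 q7 -1.43
total units [-0.12  0.12  2.73] per row [-0.116  0.122  2.735]
[[260.16081103 215.44627902]]
```

View pics/w1.png

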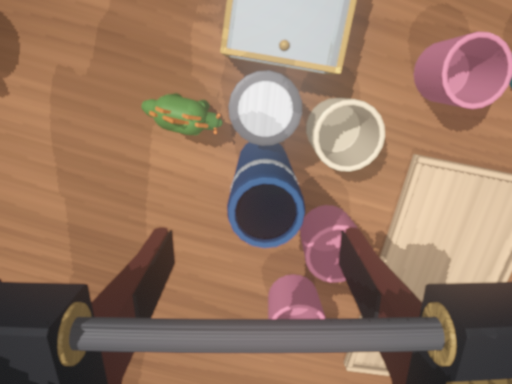

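```bash
python3 - <<'E'
from meas import *
v=V('w1.npz'); H=hsv(v); P=v.cloud()
print(v.C.round(3)); 
for n,(x,y) in dict(vr=(266,240),vin=(266,210),pr=(318,115),pfloor=(350,130),tin=(265,110),tinrim=(240,95),dino=(180,118),vw=(266,165)).items(): print(n,H[y,x],P[y,x].round(4))
mv=mask(v,(95,40,0),(128,255,255),(222,140,312,252)); mv=cv2.morphologyEx(mv,cv2.MORPH_CLOSE,np.ones((5,5)))
print('vase',arc(v,mv,.165,.028,(.582,-.044)))
mp=mask(v,(12,15,90),(32,75,255),(300,92,392,178)); print('planter',arc(v,mp,.066,.034,(.644,-.11)))
mt=cv2.bitwise_not(mask(v,(0,30,0),(200,255,255),(222,62,308,150)));k=np.zeros_like(mt);k[62:150,222:308]=mt[62:150,222:308]; k=cv2.morphologyEx(k,cv2.MORPH_OPEN,np.ones((7,7)))
g=mask(v,(36,80,30),(75,255,255),(135,85,230,145)); 
o=v.p[:,:,::-1].copy()
for m in(mv,mp,k,g):
    cs,_=cv2.findContours(m,0,1); cv2.drawContours(o,cs,-1,(0,0,255),1)
cv2.imwrite('pics/w1m.png',cv2.resize(o[50:260,130:400],None,fx=2.8,fy=2.8))
Q=P[k>0]; Q=Q[Q[:,2]>.085]; print('tin cap',len(Q),fitc(Q[:,:2],None)[0],Q.mean(0),((Q.min(0)+Q.max(0))/2).round(4),np.ptp(Q,0).round(4))
Q=P[g>0]; 
for y in np.arange(.0,.1,.01):
    q=Q[(Q[:,1]>=y)&(Q[:,1]<y+.01)&(Q[:,2]>.03)]
    if len(q): print(round(y,3),len(q),q[:,0].min().round(4),q[:,0].max().round(4),'mid',((q[:,0].min()+q[:,0].max())/2).round(4),q[:,2].max().round(3))
q=Q[Q[:,2]>.03]; print('dino y',q[:,1].min(),q[:,1].max())
E
```

```text
[ 0.668 -0.015  0.385]
vr [113  93 101] [ 0.5639 -0.0534  0.1612]
vin [135  37  55] [ 0.5865 -0.0464  0.1622]
pr [ 18  44 192] [ 0.6541 -0.0806  0.0526]
pfloor [ 20  42 214] [ 0.6472 -0.1289  0.0073]
tin [120   1 233] [ 0.647  -0.0285  0.0957]
tinrim [170   4 173] [ 0.6527 -0.0053  0.0967]
dino [ 40 103 154] [0.6134 0.0456 0.0537]
vw [109  94 109] [ 0.6117 -0.0392  0.1371]
vase (array([ 0.58764915, -0.04570209]), np.float64(0.0008845455419805811), np.int64(502))
planter (array([ 0.6445921 , -0.11243931]), np.float64(0.0002384257258972477), np.int64(472))
tin cap 4237 [ 0.64810763 -0.02814989  0.02125091] [ 0.64851226 -0.02805579  0.09578338] [ 0.6477 -0.0282  0.0953] [0.061  0.0604 0.0061]
0.0 7 0.6142 0.6194 mid 0.6168 0.031
0.01 118 0.609 0.6244 mid 0.6167 0.042
0.02 165 0.6 0.6304 mid 0.6152 0.051
0.03 284 0.5987 0.6324 mid 0.6155 0.055
0.04 259 0.5982 0.6318 mid 0.615 0.056
0.05 268 0.5986 0.6313 mid 0.615 0.056
0.06 208 0.5989 0.6309 mid 0.6149 0.055
0.07 87 0.6033 0.6259 mid 0.6146 0.05
0.08 82 0.6066 0.6197 mid 0.6131 0.042
dino y 0.007979403903614356 0.08948218057198372
```

View pics/w1m.png

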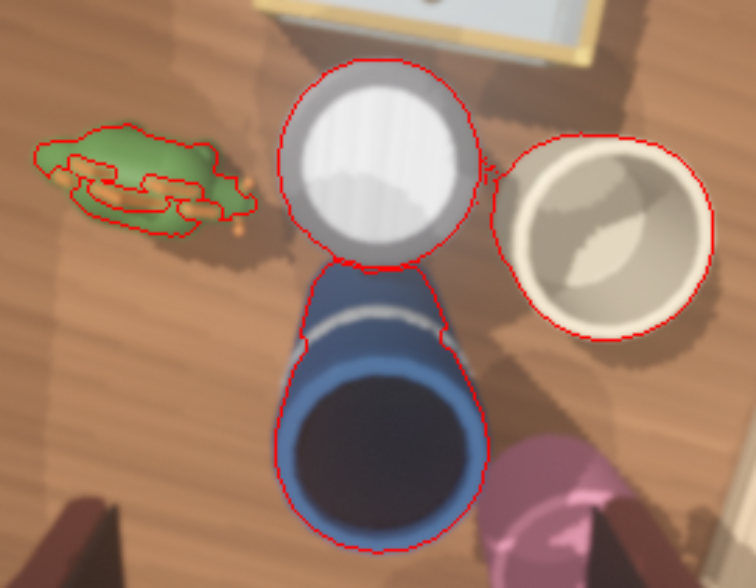

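```bash
python3 -m handwheel '{"grip":[0,0,0,0,0,0],"delta_pos":[[-0.04,0.18,0],[0,0,0.7],[0,0,0.7],[0,0,0.7],[0,0,0.63],[0,0,0]],"spin":[0,0,0,0,0,0]}' 25; python3 go.py .586 -.045 .113 1
python3 - <<'E'
from workcell import imaging
import cv2,numpy as np
for n in('side','top'):
    m=imaging.camera_model(n);p,d=imaging.read_camera(n)
    np.savez(n+'1.npz',p=p,d=d,**m)
    a=p[120:260,150:340] if n=='side' else p[100:260,200:360]
    cv2.imwrite(f'pics/{n}1.png',cv2.resize(a[:,:,::-1],None,fx=3.5,fy=3.5))
E
```

```text
time: 2.82
tool_pos: [0.5826, -0.0526, 0.1118]
tcp_rot: [3.11, 0.44, -0.007]
ft_force: [0.0, 0.7, 1.5]
grip_width: 0.0877
t 2.83 pos [ 0.5826 -0.0526  0.1118] theta 16.09 tilt [-0.0042 -0.0009] F [0.  0.7 1.5] w 0.0877 q7 -1.46
total units [ 0.14 -0.16 -0.03] per row [ 0.135 -0.159 -0.03 ]
```

View pics/side1.png

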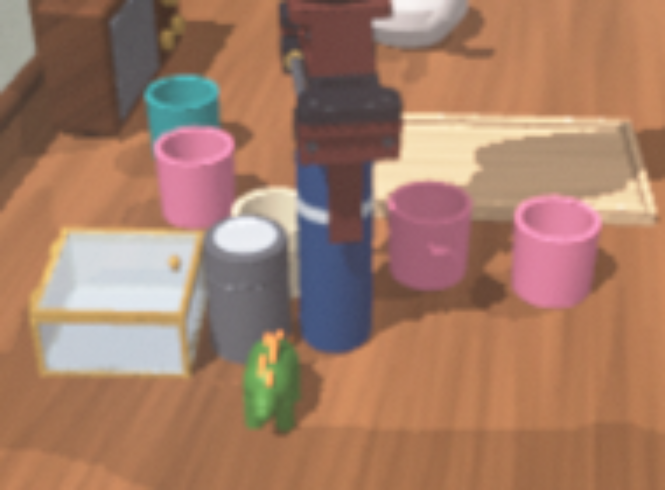

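View pics/top1.png

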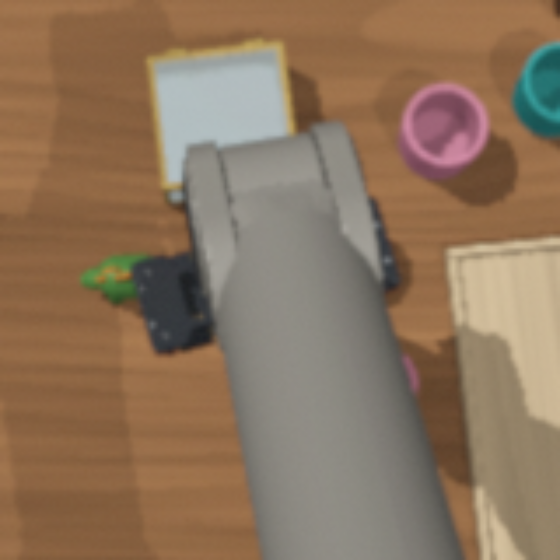

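```bash
python3 -m handwheel '{"grip":[0],"delta_pos":[[0,0,0]],"spin":[0]}';  python3 go.py .585 -.0447 .113 1
```

```text
time: 3.05
tool_pos: [0.5854, -0.0508, 0.1149]
tcp_rot: [3.11, 0.443, 0.003]
ft_force: [0.2, 0.1, 0.9]
grip_width: 0.0878
t 3.05 pos [ 0.5854 -0.0508  0.1149] theta 16.21 tilt [ 0.0022 -0.0003] F [0.2 0.1 0.9] w 0.0878 q7 -1.46
total units [ 0.03 -0.15  0.05] per row [ 0.032 -0.149  0.046]
```

```bash
for i in 1 2 3; do python3 -m handwheel '{"grip":[0],"delta_pos":[[0,0,0]],"spin":[0]}' >/dev/null;  python3 go.py .585 -.0447 .113 1; done
```

```text
t 3.17 pos [ 0.5852 -0.0503  0.1145] theta 16.25 tilt [ 0.0018 -0.0002] F [-0.3  0.2  0.6] w 0.0878 q7 -1.46
total units [ 0.03 -0.14  0.04] per row [ 0.033 -0.137  0.038]
t 3.3 pos [ 0.5849 -0.0502  0.114 ] theta 16.26 tilt [ 0.0009 -0.0001] F [-0.1  0.5 -0.1] w 0.0879 q7 -1.46
total units [ 0.04 -0.13  0.02] per row [ 0.04  -0.13   0.025]
t 3.42 pos [ 0.5847 -0.0501  0.1137] theta 16.27 tilt [ 0.0003 -0.    ] F [ 0.3 -0.5 -0.9] w 0.0878 q7 -1.46
total units [ 0.04 -0.13  0.02] per row [ 0.044 -0.127  0.017]
```

```bash
python3 -m handwheel '{"grip":[0,0,0,255,255,255,255,255,255],"delta_pos":[[0,-0.13,0],[0,0,0],[0,0,0],[0,0,0],[0,0,0],[0,0,0],[0,0,0],[0,0,0],[0,0,0]],"spin":[0,0,0,0,0,0,0,0,0]}' 25;  python3 go.py .585 -.0447 .113 1
```

```text
time: 4.55
tool_pos: [0.5832, -0.0452, 0.1135]
tcp_rot: [3.11, 0.444, 0.0]
ft_force: [-0.3, -0.1, 0.0]
grip_width: 0.0556
t 4.55 pos [ 0.5832 -0.0452  0.1135] theta 16.26 tilt [ 0.0001 -0.    ] F [-0.3 -0.1  0. ] w 0.0556 q7 -1.47
total units [0.05 0.   0.01] per row [0.047 0.001 0.012]
```

```bash
python3 -m handwheel '{"grip":[255,255,255,255,255,255,255,255,255,255,255,255,255,255,255,255],"delta_pos":[[0,0,-0.2],[0,0,-0.7],[0,0,-0.7],[0,0,-0.7],[0,0,-0.6],[-0.4,0.3,0],[-0.8,0.7,0],[-0.8,0.7,0],[-0.8,0.7,0],[-0.8,0.7,0],[-0.8,0.7,0],[-0.8,0.7,0],[-0.7,0.6,0],[-0.4,0.26,0],[0,0,0],[0,0,0]],"spin":[0,0,0,0,0,0,0,0,0,0,0,0,0,0,0,0]}';  python3 go.py .402 -.3213 .1205 1
```

```text
time: 6.55
tool_pos: [0.401, -0.3207, 0.2288]
tcp_rot: [-3.109, -0.445, 0.001]
ft_force: [0.5, -0.3, -2.5]
grip_width: 0.0557
t 6.55 pos [ 0.401  -0.3207  0.2288] theta 16.29 tilt [-0.0007  0.001 ] F [ 0.5 -0.3 -2.5] w 0.0557 q7 -0.77
total units [0.02 0.03 2.71] per row [0.02  0.026 2.708]
```

```bash
python3 -m handwheel '{"grip":[255,255,255,255,255,255,255],"delta_pos":[[0,0,0.7],[0,0,0.7],[0,0,0.7],[0,0,0.3],[0,0,0.1],[0,0,0],[0,0,0]],"spin":[0,0,0,0,0,0,0]}';  python3 go.py .402 -.3213 .1205 1
```

```text
time: 7.42
tool_pos: [0.4019, -0.3219, 0.1304]
tcp_rot: [3.109, 0.444, 0.002]
ft_force: [0.4, 1.0, -3.8]
grip_width: 0.0559
t 7.42 pos [ 0.4019 -0.3219  0.1304] theta 16.26 tilt [ 0.0015 -0.001 ] F [ 0.4  1.  -3.8] w 0.0559 q7 -0.8
total units [ 0.01 -0.01  0.25] per row [ 0.005 -0.013  0.247]
```

```bash
python3 -m handwheel '{"grip":[255,255,255,255],"delta_pos":[[0,0,0.1],[0,0,0.1],[0,0,0.03],[0,0,0]],"spin":[0,0,0,0]}';  python3 go.py .402 -.3213 .1205 1
```

```text
time: 7.92
tool_pos: [0.4012, -0.3214, 0.1204]
tcp_rot: [-3.11, -0.444, 0.001]
ft_force: [-1.2, 1.4, 2.5]
grip_width: 0.0557
t 7.92 pos [ 0.4012 -0.3214  0.1204] theta 16.26 tilt [-0.0004  0.0002] F [-1.2  1.4  2.5] w 0.0557 q7 -0.8
total units [ 0.02  0.   -0.  ] per row [ 0.021  0.003 -0.002]
```

```bash
python3 -m handwheel '{"grip":[200,100,0,0,0,0,0,0],"delta_pos":[[0,0,0],[0,0,0],[0,0,0],[0,0,-0.4],[0,0,-0.8],[0,0,-0.8],[0,0,-0.8],[0,0,0]],"spin":[0,0,0,0,0,0,0,0]}';  python3 go.py .6443 -.1117 .14 12 75
```

```text
time: 8.93
tool_pos: [0.4031, -0.3227, 0.2358]
tcp_rot: [3.105, 0.443, 0.008]
ft_force: [-0.4, -0.5, -0.6]
grip_width: 0.0877
t 8.93 pos [ 0.4031 -0.3227  0.2358] theta 16.25 tilt [ 0.0057 -0.0039] F [-0.4 -0.5 -0.6] w 0.0877 q7 -0.77
spin total -11.75 per row -0.979
[0.6, -0.28, 0.2]
[0.63, -0.23, 0.2]
[0.64, -0.18, 0.2]
[0.66, -0.12, 0.2]
[0.66, -0.06, 0.2]
[0.67, -0.01, 0.2]
[0.66, 0.05, 0.2]
[0.66, 0.11, 0.2]
[0.65, 0.16, 0.2]
[0.63, 0.22, 0.2]
[0.61, 0.27, 0.2]
[0.58, 0.32, 0.2]
```

```bash
python3 -m handwheel '{"grip":[0,0,0,0,0,0,0,0,0,0,0,0,0,0,0,0],"delta_pos":[[0.6,-0.28,0],[0.63,-0.23,0],[0.64,-0.18,0.2],[0.66,-0.12,0.2],[0.66,-0.06,0.2],[0.67,-0.01,0.2],[0.66,0.05,0.2],[0.66,0.11,0.2],[0.65,0.16,0.3],[0.63,0.22,0.3],[0.61,0.27,0.2],[0.58,0.32,0.2],[0,0,0],[0,0,0],[0,0,0],[0,0,0]],"spin":[-0.98,-0.98,-0.98,-0.98,-0.98,-0.98,-0.98,-0.98,-0.98,-0.98,-0.98,-0.98,0,0,0,0]}';  python3 go.py .6443 -.1117 .026 
python3 - <<'E'
from workcell import imaging
import cv2,numpy as np
for n in('wrist','side'):
    m=imaging.camera_model(n);p,d=imaging.read_camera(n)
    cv2.imwrite(f'pics/{n}2.png',p[:,:,::-1]); np.savez(f'{n}2.npz',p=p,d=d,**m)
from meas import *
v=V('wrist2.npz'); P=v.cloud()
print(v.proj([(.6443,-.1117,.066),(.648,-.028,.095)]))
E
```

```text
time: 10.92
tool_pos: [0.6413, -0.1111, 0.1447]
tcp_rot: [2.492, 1.912, -0.0]
ft_force: [-0.4, -0.5, -0.2]
grip_width: 0.0877
t 10.93 pos [ 0.6413 -0.1111  0.1447] theta 74.98 tilt [ 0.0004 -0.0006] F [-0.4 -0.5 -0.2] w 0.0877 q7 -0.39
total units [0.01 0.08 2.97] per row [0.007 0.075 2.967]
[[257.38113876 195.59633183]
 [227.38275584  81.61544689]]
```

View pics/wrist2.png

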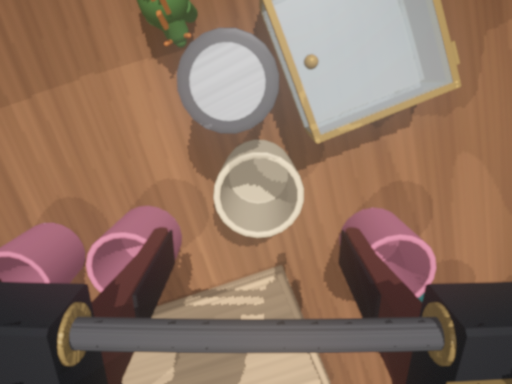

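View pics/side2.png

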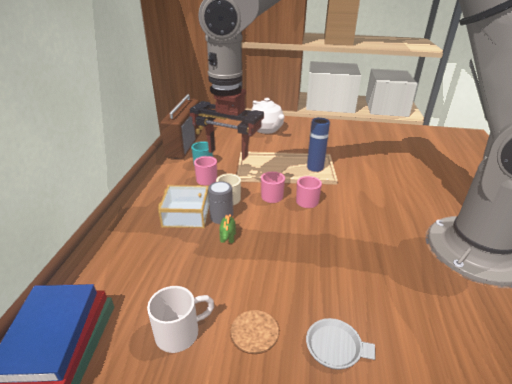

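```bash
python3 -m handwheel '{"grip":[0,0,0,0,0,0,0,0,255,255,255,255,255,255,255],"delta_pos":[[0,0.075,0.3],[0,0,0.8],[0,0,0.8],[0,0,0.7],[0,0,0.36],[0,0,0],[0,0,0],[0,0,0],[0,0,0],[0,0,0],[0,0,0],[0,0,0],[0,0,0],[0,0,0],[0,0,0]],"spin":[0,0,0,0,0,0,0,0,0,0,0,0,0,0,0]}' 20;  python3 go.py .6443 -.1117 .026
```

```text
time: 12.9
tool_pos: [0.6442, -0.111, 0.026]
tcp_rot: [-2.491, -1.914, 0.001]
ft_force: [-3.2, 1.0, 5.2]
grip_width: 0.0656
t 12.9 pos [ 0.6442 -0.111   0.026 ] theta 75.06 tilt [-0.0004 -0.0001] F [-3.2  1.   5.2] w 0.0656 q7 -0.45
total units [-0.02  0.01  0.  ] per row [-0.017  0.007  0.001]
```

```bash
python3 -m handwheel '{"grip":[255,255,255,255,255,255],"delta_pos":[[0,0,-0.2],[0,0,-0.7],[0,0,-0.8],[0,0,-0.8],[0,0,-0.3],[0,0,0]],"spin":[0,0,0,0,0,0]}';  python3 go.py .4964 -.3107 - 12 15
```

```text
time: 13.65
tool_pos: [0.6447, -0.1111, 0.138]
tcp_rot: [2.491, 1.913, 0.001]
ft_force: [0.1, -1.1, -3.3]
grip_width: 0.0662
t 13.65 pos [ 0.6447 -0.1111  0.138 ] theta 75.05 tilt [ 0.001  -0.0002] F [ 0.1 -1.1 -3.3] w 0.0662 q7 -0.4
spin total 12.01 per row 1.001
[-0.48, -0.19, -0.0]
[-0.5, -0.15, -0.0]
[-0.51, -0.1, -0.0]
[-0.51, -0.06, -0.0]
[-0.52, -0.01, -0.0]
[-0.52, 0.03, 0.0]
[-0.51, 0.08, 0.0]
[-0.5, 0.12, 0.0]
[-0.49, 0.16, 0.0]
[-0.48, 0.21, 0.0]
[-0.46, 0.25, 0.0]
[-0.43, 0.29, 0.0]
```

```bash
python3 -m handwheel '{"grip":[255,255,255,255,255,255,255,255,255,255,255,255,255,255,255],"delta_pos":[[-0.48,-0.19,0],[-0.5,-0.15,0],[-0.51,-0.1,0],[-0.51,-0.06,0],[-0.52,-0.01,0],[-0.52,0.03,0],[-0.51,0.08,0],[-0.5,0.12,0],[-0.49,0.16,0],[-0.48,0.21,0],[-0.46,0.25,0],[-0.43,0.29,0],[0,0,0],[0,0,0],[0,0,0]],"spin":[1,1,1,1,1,1,1,1,1,1,1,1,0,0,0]}';  python3 go.py .4964 -.3107 .033
python3 - <<'E'
from workcell import imaging
import cv2,numpy as np
p,d=imaging.read_camera('side')
cv2.imwrite(f'pics/s3.png',cv2.resize(p[80:230,180:380,::-1],None,fx=3.5,fy=3.5))
E
```

```text
time: 15.52
tool_pos: [0.4974, -0.3102, 0.1375]
tcp_rot: [-3.113, -0.416, -0.0]
ft_force: [-0.0, -0.1, -1.7]
grip_width: 0.0659
t 15.53 pos [ 0.4974 -0.3102  0.1375] theta 15.21 tilt [-0.      0.0008] F [-0.  -0.1 -1.7] w 0.0659 q7 -0.93
total units [-0.03  0.01  2.61] per row [-0.028  0.009  2.612]
```

View pics/s3.png

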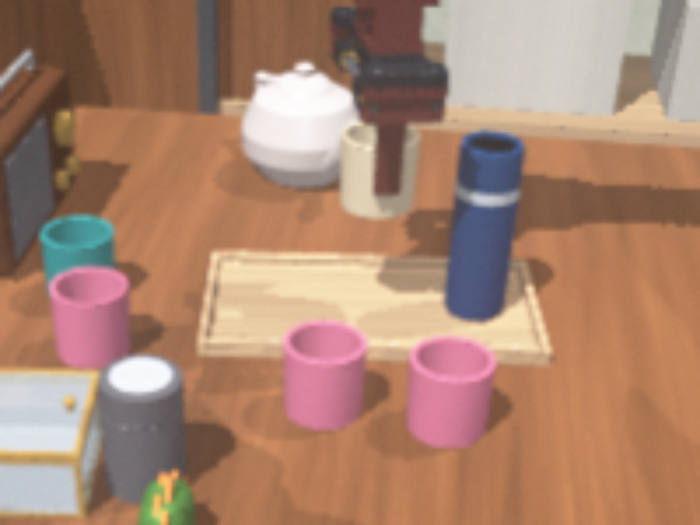

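```bash
python3 -m handwheel '{"grip":[255,255,255,255,255,255,255,255,255],"delta_pos":[[0,0,0.6],[0,0,0.7],[0,0,0.7],[0,0,0.3],[0,0,0.1],[0,0,0.1],[0,0,0.05],[0,0,0],[0,0,0]],"spin":[0,0,0,0,0,0,0,0,0]}';  python3 go.py .4964 -.3107 .033
```

```text
time: 16.7
tool_pos: [0.497, -0.3116, 0.0362]
tcp_rot: [3.114, 0.411, 0.001]
ft_force: [-0.3, 0.2, -3.5]
grip_width: 0.0659
t 16.7 pos [ 0.497  -0.3116  0.0362] theta 15.05 tilt [ 0.0006 -0.0003] F [-0.3  0.2 -3.5] w 0.0659 q7 -0.95
total units [-0.01 -0.03  0.08] per row [-0.008 -0.026  0.081]
```

```bash
python3 -m handwheel '{"grip":[255,255,255],"delta_pos":[[0,0,0.05],[0,0,0.03],[0,0,0]],"spin":[0,0,0]}';  python3 go.py .4964 -.3107 .033
```

```text
time: 17.08
tool_pos: [0.4968, -0.3115, 0.0331]
tcp_rot: [3.114, 0.412, 0.0]
ft_force: [-1.6, 0.9, 2.7]
grip_width: 0.0658
t 17.07 pos [ 0.4968 -0.3115  0.0331] theta 15.06 tilt [ 0.0001 -0.0001] F [-1.6  0.9  2.7] w 0.0658 q7 -0.95
total units [-0.01 -0.02  0.  ] per row [-0.005 -0.021  0.002]
```

```bash
python3 -m handwheel '{"grip":[200,100,0,0,0,0,0,0,0,0],"delta_pos":[[0,0,0],[0,0,0],[0,0,0],[0,0,0],[0,0,-0.4],[0,0,-0.8],[0,0,-0.8],[0,0,-0.8],[0,0,-0.3],[0,0,0]],"spin":[0,0,0,0,0,0,0,0,0,0]}';  python3 go.py .6135 .0495 .150 16 92
```

```text
time: 18.32
tool_pos: [0.4971, -0.3117, 0.1575]
tcp_rot: [3.113, 0.411, 0.002]
ft_force: [0.2, 0.0, 0.2]
grip_width: 0.0877
t 18.32 pos [ 0.4971 -0.3117  0.1575] theta 15.06 tilt [ 0.0016 -0.0009] F [0.2 0.  0.2] w 0.0877 q7 -0.92
spin total -15.39 per row -0.962
[0.32, -0.5, 0.01]
[0.36, -0.47, 0.01]
[0.4, -0.44, 0.01]
[0.44, -0.4, 0.01]
[0.47, -0.36, 0.01]
[0.5, -0.32, 0.01]
[0.52, -0.28, 0.01]
[0.54, -0.24, 0.01]
[0.56, -0.19, 0.01]
[0.58, -0.14, 0.01]
[0.59, -0.09, 0.01]
[0.59, -0.04, 0.01]
[0.59, 0.01, 0.01]
[0.59, 0.06, 0.01]
[0.58, 0.11, 0.01]
[0.57, 0.15, 0.01]
```

```bash
python3 -m handwheel '{"grip":[0,0,0,0,0,0,0,0,0,0,0,0,0,0,0,0,0,0,0,0],"delta_pos":[[0.32,-0.5,0],[0.36,-0.47,0],[0.4,-0.44,0],[0.44,-0.4,0],[0.47,-0.36,0],[0.5,-0.32,0],[0.52,-0.28,0],[0.54,-0.24,0],[0.56,-0.19,0],[0.58,-0.14,0],[0.59,-0.09,0],[0.59,-0.04,0],[0.59,0.01,0],[0.59,0.06,0.1],[0.58,0.11,0],[0.57,0.15,0],[0,0,0],[0,0,0],[0,0,0],[0,0,0]],"spin":[-0.96,-0.96,-0.96,-0.96,-0.96,-0.96,-0.96,-0.96,-0.96,-0.96,-0.96,-0.96,-0.96,-0.96,-0.96,-0.96,0,0,0,0]}';  python3 go.py .6135 .0495 .019 
python3 - <<'E'
from workcell import imaging
import cv2,numpy as np
for n in('wrist','top'):
    m=imaging.camera_model(n);p,d=imaging.read_camera(n)
    cv2.imwrite(f'pics/{n}4.png',p[:,:,::-1]); np.savez(f'{n}4.npz',p=p,d=d,**m)
from meas import *
v=V('wrist4.npz'); P=v.cloud()
print(v.proj([(.6135,.0495,.055),(.6135,.0495,.036)]))
H=hsv(v); m=cv2.inRange(H,(36,80,30),(75,255,255)); m=cv2.morphologyEx(m,cv2.MORPH_CLOSE,np.ones((9,9)))
c=big(m); print(cv2.boundingRect(c.astype(np.int32)))
f=np.zeros_like(m); cv2.drawContours(f,[c.astype(np.int32)],-1,255,-1); Q=P[f>0]
for y in np.arange(.0,.1,.01):
    q=Q[(Q[:,1]>=y)&(Q[:,1]<y+.01)&(Q[:,2]>.03)]
    if len(q): print(round(y,3),len(q),q[:,0].min().round(4),q[:,0].max().round(4),'mid',((q[:,0].min()+q[:,0].max())/2).round(4),q[:,2].max().round(3))
q=Q[Q[:,2]>.03]; print('dino y',q[:,1].min(),q[:,1].max())
E
```

```text
time: 20.82
tool_pos: [0.614, 0.0482, 0.1527]
tcp_rot: [2.186, 2.255, -0.001]
ft_force: [-0.2, 0.5, 0.1]
grip_width: 0.0879
t 20.82 pos [0.614  0.0482 0.1527] theta 91.78 tilt [ 0.0001 -0.0005] F [-0.2  0.5  0.1] w 0.0879 q7 -0.4
total units [ 0.03 -0.01  3.34] per row [ 0.034 -0.011  3.343]
[[253.50233155 185.86536203]
 [253.68418565 179.20857011]]
(234, 130, 41, 91)
0.01 55 0.6085 0.6226 mid 0.6156 0.048
0.02 118 0.6044 0.6254 mid 0.6149 0.055
0.03 356 0.5981 0.631 mid 0.6145 0.061
0.04 457 0.5981 0.6308 mid 0.6145 0.068
0.05 496 0.5971 0.6304 mid 0.6137 0.068
0.06 542 0.5969 0.6299 mid 0.6134 0.062
0.07 399 0.5998 0.6271 mid 0.6135 0.056
0.08 217 0.6045 0.6203 mid 0.6124 0.044
0.09 12 0.6092 0.615 mid 0.6121 0.034
dino y 0.010554027340669419 0.09080312449855626
```

View pics/wrist4.png

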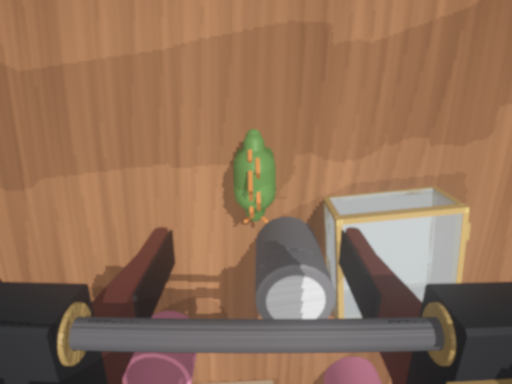

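```bash
python3 -m handwheel '{"grip":[0,0,0,0,0,0,0,0,0,255,255,255,255,255,255,255],"delta_pos":[[0.03,0,0.4],[0,0,0.8],[0,0,0.8],[0,0,0.8],[0,0,0.4],[0,0,0.15],[0,0,0],[0,0,0],[0,0,0],[0,0,0],[0,0,0],[0,0,0],[0,0,0],[0,0,0],[0,0,0],[0,0,0]],"spin":[-0.1,0,0,0,0,0,0,0,0,0,0,0,0,0,0,0]}' 8;  python3 go.py .6135 .0495 .019
```

```text
time: 22.92
tool_pos: [0.6139, 0.0504, 0.0186]
tcp_rot: [-2.175, -2.267, 0.0]
ft_force: [-0.7, 0.3, 0.2]
grip_width: 0.0357
t 22.93 pos [0.6139 0.0504 0.0186] theta 92.36 tilt [-0.0001  0.    ] F [-0.7  0.3  0.2] w 0.0357 q7 -0.48
total units [-0.02 -0.01 -0.01] per row [-0.023 -0.011 -0.009]
```

```bash
python3 -m handwheel '{"grip":[255,255,255,255,255,255,255],"delta_pos":[[0,0,-0.2],[0,0,-0.8],[0,0,-0.9],[0,0,-0.9],[0,0,-0.5],[0,0,0],[0,0,0]],"spin":[0,0,0,0,0,0,0]}';  python3 go.py .5908 -.300 - 16 15
```

```text
time: 23.8
tool_pos: [0.6131, 0.0501, 0.1493]
tcp_rot: [-2.175, -2.266, 0.003]
ft_force: [0.6, 0.5, -0.4]
grip_width: 0.0358
t 23.8 pos [0.6131 0.0501 0.1493] theta 92.35 tilt [-0.002  -0.0004] F [ 0.6  0.5 -0.4] w 0.0358 q7 -0.39
spin total 15.47 per row 0.967
[-0.55, -0.06, 0.0]
[-0.55, -0.01, 0.0]
[-0.55, 0.04, 0.0]
[-0.54, 0.08, 0.0]
[-0.53, 0.13, -0.0]
[-0.52, 0.17, -0.0]
[-0.5, 0.21, -0.0]
[-0.48, 0.26, -0.0]
[-0.46, 0.3, -0.0]
[-0.43, 0.33, -0.0]
[-0.41, 0.37, -0.0]
[-0.37, 0.4, -0.0]
[-0.34, 0.43, -0.0]
[-0.3, 0.46, -0.0]
[-0.26, 0.48, -0.0]
[-0.22, 0.5, -0.0]
```

```bash
python3 -m handwheel '{"grip":[255,255,255,255,255,255,255,255,255,255,255,255,255,255,255,255,255,255,255],"delta_pos":[[-0.55,-0.06,0],[-0.55,-0.01,0],[-0.55,0.04,0],[-0.54,0.08,0],[-0.53,0.13,0],[-0.52,0.17,0],[-0.5,0.21,0],[-0.48,0.26,0],[-0.46,0.3,0],[-0.43,0.33,0],[-0.41,0.37,0],[-0.37,0.4,0],[-0.34,0.43,0],[-0.3,0.46,0],[-0.26,0.48,0],[-0.22,0.5,0],[0,0,0],[0,0,0],[0,0,0]],"spin":[0.967,0.967,0.967,0.967,0.967,0.967,0.967,0.967,0.967,0.967,0.967,0.967,0.967,0.967,0.967,0.967,0,0,0]}';  python3 go.py .5908 -.300 .0256
```

```text
time: 26.18
tool_pos: [0.5922, -0.2978, 0.1506]
tcp_rot: [-3.113, -0.414, -0.0]
ft_force: [0.5, 0.1, -1.1]
grip_width: 0.0359
t 26.18 pos [ 0.5922 -0.2978  0.1506] theta 15.13 tilt [-0.      0.0008] F [ 0.5  0.1 -1.1] w 0.0359 q7 -1.01
total units [-0.05  0.05  3.12] per row [-0.05   0.047  3.124]
```

```bash
python3 -m handwheel '{"grip":[255,255,255,255,255,255,255,255,255,255],"delta_pos":[[0,0,0.6],[0,0,0.8],[0,0,0.8],[0,0,0.5],[0,0,0.15],[0,0,0.1],[0,0,0.05],[0,0,0],[0,0,0],[0,0,0]],"spin":[0,0,0,0,0,0,0,0,0,0]}';  python3 go.py .5908 -.300 .0256
```

```text
time: 27.42
tool_pos: [0.5921, -0.2994, 0.031]
tcp_rot: [3.114, 0.41, 0.001]
ft_force: [-0.4, 0.7, -0.5]
grip_width: 0.036
t 27.43 pos [ 0.5921 -0.2994  0.031 ] theta 15.0 tilt [ 0.0005 -0.0002] F [-0.4  0.7 -0.5] w 0.036 q7 -1.03
total units [-0.04  0.01  0.13] per row [-0.035  0.007  0.135]
```

```bash
python3 -m handwheel '{"grip":[255,255,255,255],"delta_pos":[[0,0,0.06],[0,0,0.05],[0,0,0.025],[0,0,0]],"spin":[0,0,0,0]}';  python3 go.py .5908 -.300 .0256
```

```text
time: 27.92
tool_pos: [0.5918, -0.2992, 0.0256]
tcp_rot: [-3.115, -0.41, 0.0]
ft_force: [-1.9, 1.5, 4.0]
grip_width: 0.0355
t 27.93 pos [ 0.5918 -0.2992  0.0256] theta 15.0 tilt [-0.0003  0.0001] F [-1.9  1.5  4. ] w 0.0355 q7 -1.03
total units [-0.03  0.01 -0.  ] per row [-0.029  0.012 -0.   ]
```

```bash
python3 -m handwheel '{"grip":[150,50,0,0,0,0,0,0,0],"delta_pos":[[0,0,0],[0,0,0],[0,0,0],[0,0,-0.5],[0,0,-0.9],[0,0,-0.9],[0,0,-0.9],[0,0,-0.3],[0,0,0]],"spin":[0,0,0,0,0,0,0,0,0]}';  python3 go.py .648 -.028 .165 8 8
```

```text
time: 29.05
tool_pos: [0.5923, -0.2994, 0.1661]
tcp_rot: [3.114, 0.41, 0.002]
ft_force: [0.2, -0.4, 0.0]
grip_width: 0.0878
t 29.05 pos [ 0.5923 -0.2994  0.1661] theta 15.0 tilt [ 0.0016 -0.0007] F [ 0.2 -0.4  0. ] w 0.0878 q7 -1.01
spin total 1.4 per row 0.175
[0.39, -0.77, 0.0]
[0.38, -0.78, 0.0]
[0.36, -0.79, 0.0]
[0.35, -0.79, 0.0]
[0.34, -0.8, 0.0]
[0.33, -0.8, 0.0]
[0.32, -0.81, 0.0]
[0.3, -0.81, 0.0]
```

```bash
python3 -m handwheel '{"grip":[0,0,0,0,0,0,0,0,0,0,0,0],"delta_pos":[[0.39,-0.77,0],[0.38,-0.78,0],[0.36,-0.79,0],[0.35,-0.79,0],[0.34,-0.8,0],[0.33,-0.8,0],[0.32,-0.81,0],[0.3,-0.81,0],[0,0,0],[0,0,0],[0,0,0],[0,0,0]],"spin":[0.175,0.175,0.175,0.175,0.175,0.175,0.175,0.175,0,0,0,0]}';  python3 go.py .648 -.028 .036 
python3 - <<'E'
from workcell import imaging
import cv2,numpy as np
for n in('wrist','side'):
    m=imaging.camera_model(n);p,d=imaging.read_camera(n)
    cv2.imwrite(f'pics/{n}5.png',p[:,:,::-1]); np.savez(f'{n}5.npz',p=p,d=d,**m)
from meas import *
v=V('wrist5.npz'); P=v.cloud()
print(v.proj([(.648,-.028,.095)]))
k=cv2.inRange(hsv(v),(0,0,0),(180,40,255)); k[:, :180]=0;k[:,330:]=0;k[290:]=0; Q=P[k>0]; Q=Q[(Q[:,2]>.088)&(abs(Q[:,0]-.648)<.05)&(abs(Q[:,1]+.028)<.05)]
print('tin',len(Q),Q.mean(0),(Q.min(0)+Q.max(0))/2,np.ptp(Q,0))
E
```

```text
time: 30.55
tool_pos: [0.6476, -0.0291, 0.1651]
tcp_rot: [3.134, 0.216, -0.001]
ft_force: [0.9, 0.2, 0.4]
grip_width: 0.0876
t 30.55 pos [ 0.6476 -0.0291  0.1651] theta 7.9 tilt [-0.0003 -0.0005] F [0.9 0.2 0.4] w 0.0876 q7 -1.57
total units [ 0.01 -0.03  3.23] per row [ 0.014 -0.027  3.227]
[[252.31927895 202.56169628]]
tin 5278 [ 0.65023367 -0.02815462  0.09576539] [ 0.64857911 -0.02847456  0.09323163] [0.06003785 0.06058738 0.0103803 ]
```

View pics/wrist5.png

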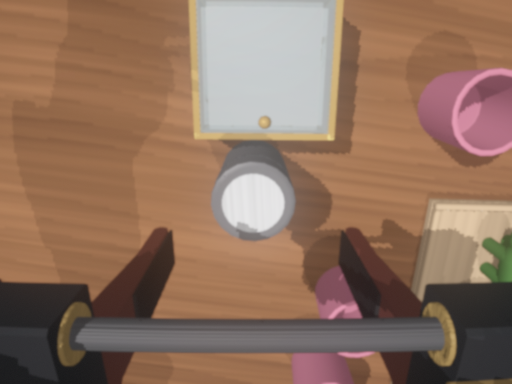

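View pics/side5.png

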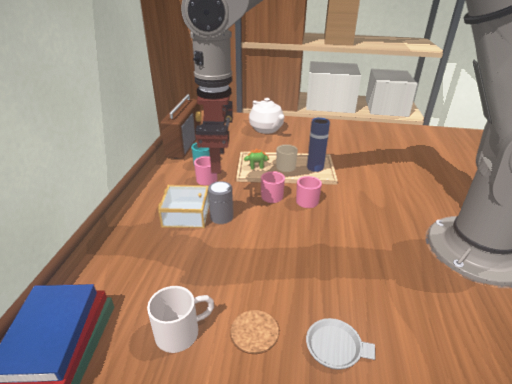

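```bash
python3 -m handwheel '{"grip":[0,0,0,0,0,0,0,0,0,255,255,255,255,255,255,255],"delta_pos":[[0.01,-0.03,0.5],[0,0,0.8],[0,0,0.8],[0,0,0.7],[0,0,0.4],[0,0,0],[0,0,0],[0,0,0],[0,0,0],[0,0,0],[0,0,0],[0,0,0],[0,0,0],[0,0,0],[0,0,0],[0,0,0]],"spin":[0,0,0,0,0,0,0,0,0,0,0,0,0,0,0,0]}' 20;  python3 go.py .648 -.028 .036
```

```text
time: 32.65
tool_pos: [0.648, -0.0264, 0.0373]
tcp_rot: [3.134, 0.219, -0.0]
ft_force: [0.7, -0.5, 1.0]
grip_width: 0.0621
t 32.65 pos [ 0.648  -0.0264  0.0373] theta 8.0 tilt [-0. -0.] F [ 0.7 -0.5  1. ] w 0.0621 q7 -1.6
total units [-0.01  0.04  0.03] per row [-0.006  0.039  0.032]
```

```bash
python3 -m handwheel '{"grip":[255,255,255,255,255,255],"delta_pos":[[0,0,-0.2],[0,0,-0.7],[0,0,-0.8],[0,0,-0.8],[0,0,-0.5],[0,0,0]],"spin":[0,0,0,0,0,0]}'
python3 - <<'E'
from meas import *
for n,roi,thr in(('top4',(130,196,171,237),None),('side2',(222,300,290,362),None)):
    v=V(n+'.npz'); a,b,c,d=roi; L=cv2.GaussianBlur(cv2.cvtColor(v.p,cv2.COLOR_RGB2LAB),(3,3),0)[b:d,a:c]
    up=cv2.resize(L[...,0],None,fx=6,fy=6,interpolation=cv2.INTER_CUBIC); t,m=cv2.threshold(up,0,255,cv2.THRESH_OTSU)
    m=cv2.morphologyEx(cv2.morphologyEx(m,cv2.MORPH_CLOSE,np.ones((25,25))),cv2.MORPH_OPEN,np.ones((25,25)))
    uv=(big(m)+.5)/6-.5+[a,b]; q=v.plane(uv,.005)[:,:2]; print(n,t,fitc(q,None),fitc(q,.045), cv2.fitEllipse(uv.astype(np.float32)))
    o=cv2.resize(v.p[b:d,a:c,::-1],None,fx=6,fy=6); cs,_=cv2.findContours(m,0,1); cv2.drawContours(o,cs,-1,(0,0,255),1); 
    pr=v.proj(np.c_[.505+.045*np.cos(np.linspace(0,6.28,60)),.308+.045*np.sin(np.linspace(0,6.28,60)),np.full(60,.006)])
    for x,y in (pr-[a,b]+.5)*6: cv2.circle(o,(int(x),int(y)),1,(255,0,0),-1)
    cv2.imwrite(f'pics/co_{n}.png',o)
E
python3 go.py .505 .308 -  9
```

```text
time: 33.4
tool_pos: [0.649, -0.0264, 0.1587]
tcp_rot: [3.134, 0.219, 0.005]
ft_force: [-0.2, 0.2, -2.4]
grip_width: 0.0615
top4 142.0 (array([0.50542009, 0.30790394, 0.04281028]), np.float64(0.0009209736883982531)) (array([0.50564366, 0.30803328]), np.float64(0.0023788628878426174)) ((149.3336639404297, 215.5030975341797), (28.571029663085938, 29.391571044921875), 13.029394149780273)
side2 165.0 (array([0.50591978, 0.30415856, 0.04380382]), np.float64(0.0009850406754450156)) (array([0.50602098, 0.30423287]), np.float64(0.0015641609309926996)) ((254.2617645263672, 330.3456726074219), (41.4249382019043, 46.1337776184082), 87.56925964355469)
t 33.4 pos [ 0.649  -0.0264  0.1587] theta 7.99 tilt [ 0.0029 -0.    ] F [-0.2  0.2 -2.4] w 0.0615 q7 -1.57
total units [-2.4  -8.78 -0.01] per row [-0.267 -0.976 -0.001]
```

View pics/co_top4.png

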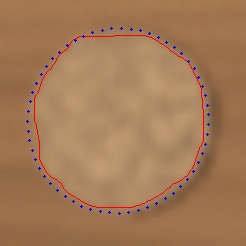

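View pics/co_side2.png

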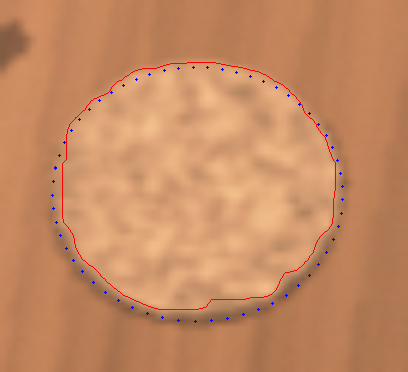

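```bash
python3 -m handwheel '{"grip":[255,255,255,255,255,255,255,255,255,255,255,255,255,255],"delta_pos":[[-0.13,-0.5,0],[-0.27,-0.98,0],[-0.27,-0.98,0],[-0.27,-0.98,0],[-0.27,-0.98,0],[-0.27,-0.98,0],[-0.27,-0.98,0],[-0.27,-0.98,0],[-0.24,-0.9,0],[-0.13,-0.47,0],[0,0,0],[0,0,0],[0,0,0],[0,0,0]],"spin":[0,0,0,0,0,0,0,0,0,0,0,0,0,0]}'; python3 go.py .505 .3065 .0433
python3 - <<'E'
from workcell import imaging
import cv2,numpy as np
from h import *
for n in('wrist','top'):
    m=imaging.camera_model(n);p,d=imaging.read_camera(n)
    np.savez(f'{n}6.npz',p=p,d=d,**m); v=V(f'{n}6.npz'); o=p[:,:,::-1].copy()
    t=np.linspace(0,6.28,60)
    for x,y in v.proj(np.c_[.505+.045*np.cos(t),.3065+.045*np.sin(t),np.full(60,.006)]): cv2.circle(o,(int(x+.5),int(y+.5)),0,(255,0,0),-1)
    cv2.imwrite(f'pics/{n}6.png',o if n=='wrist' else cv2.resize(o[130:300,90:260],None,fx=3.5,fy=3.5))
E
```

```text
time: 35.15
tool_pos: [0.5054, 0.3049, 0.1572]
tcp_rot: [3.134, 0.216, 0.0]
ft_force: [-0.1, -0.7, -2.2]
grip_width: 0.0616
t 35.15 pos [0.5054 0.3049 0.1572] theta 7.89 tilt [ 0.0002 -0.0004] F [-0.1 -0.7 -2.2] w 0.0616 q7 -2.21
total units [-0.01 -0.04  2.85] per row [-0.005 -0.042  2.849]
```

View pics/wrist6.png

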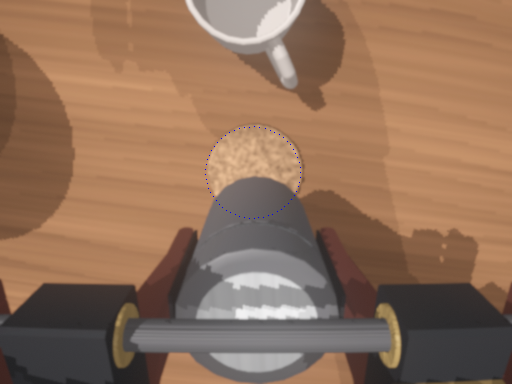

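View pics/top6.png

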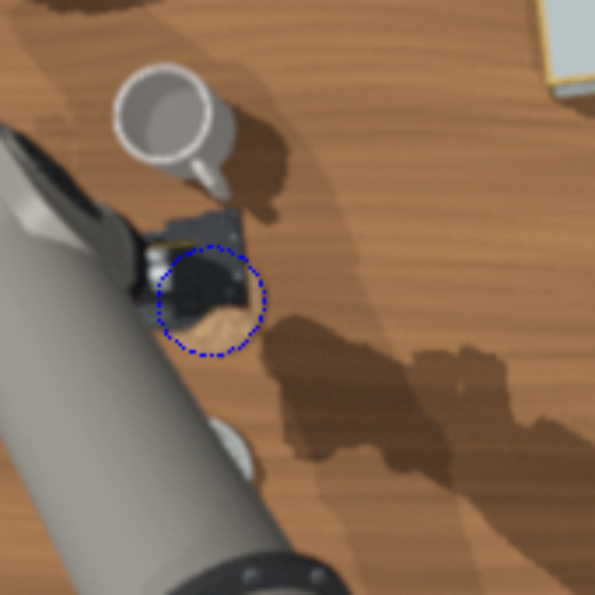

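```bash
python3 -m handwheel '{"grip":[255,255,255,255,255,255,255,255,255,255],"delta_pos":[[0,-0.04,0.5],[0,0,0.8],[0,0,0.7],[0,0,0.4],[0,0,0.15],[0,0,0.1],[0,0,0.05],[0,0,0],[0,0,0],[0,0,0]],"spin":[0,0,0,0,0,0,0,0,0,0]}';  python3 go.py .505 .3065 .0433
```

```text
time: 36.5
tool_pos: [0.5047, 0.3077, 0.0495]
tcp_rot: [-3.134, -0.219, -0.001]
ft_force: [-0.8, 0.1, -1.8]
grip_width: 0.0618
t 36.5 pos [0.5047 0.3077 0.0495] theta 8.0 tilt [0.0004 0.0002] F [-0.8  0.1 -1.8] w 0.0618 q7 -2.26
total units [0.   0.03 0.16] per row [0.003 0.031 0.156]
```

```bash
python3 -m handwheel '{"grip":[255,255,255,255,255],"delta_pos":[[0,0.03,0.06],[0,0,0.05],[0,0,0.03],[0,0,0.02],[0,0,0]],"spin":[0,0,0,0,0]}';  python3 go.py .505 .3065 .0433
```

```text
time: 37.12
tool_pos: [0.5047, 0.3064, 0.0432]
tcp_rot: [3.134, 0.219, -0.0]
ft_force: [-1.8, -1.5, 4.0]
grip_width: 0.0621
t 37.12 pos [0.5047 0.3064 0.0432] theta 8.0 tilt [-0.0001 -0.0003] F [-1.8 -1.5  4. ] w 0.0621 q7 -2.26
total units [ 0.01 -0.   -0.  ] per row [ 0.009 -0.002 -0.001]
```

```bash
python3 -m handwheel '{"grip":[200,100,0,0,0,0,0,0,0,0],"delta_pos":[[0,0,0],[0,0,0],[0,0,0],[0,0,0],[0,0,-0.4],[0,0,-0.8],[0,0,-0.9],[0,0,-0.8],[0,0,-0.2],[0,0,0]],"spin":[0,0,0,0,0,0,0,0,0,0]}';  python3 go.py .4968 -.3115 .165 17 15.06
```

```text
time: 38.38
tool_pos: [0.5049, 0.3065, 0.1672]
tcp_rot: [-3.134, -0.219, -0.001]
ft_force: [-1.1, -0.7, 0.3]
grip_width: 0.0878
t 38.38 pos [0.5049 0.3065 0.1672] theta 8.0 tilt [0.0008 0.0004] F [-1.1 -0.7  0.3] w 0.0878 q7 -2.2
spin total -1.41 per row -0.083
[-0.14, 0.9, 0.0]
[-0.14, 0.9, 0.0]
[-0.15, 0.9, 0.0]
[-0.16, 0.9, 0.0]
[-0.16, 0.89, 0.0]
[-0.17, 0.89, 0.0]
[-0.18, 0.89, 0.0]
[-0.18, 0.89, 0.0]
[-0.19, 0.89, 0.0]
[-0.2, 0.89, 0.0]
[-0.2, 0.89, 0.0]
[-0.21, 0.88, 0.0]
[-0.22, 0.88, 0.0]
[-0.22, 0.88, 0.0]
[-0.23, 0.88, 0.0]
[-0.23, 0.88, 0.0]
[-0.24, 0.88, 0.0]
```

```bash
python3 -m handwheel '{"grip":[0,0,0,0,0,0,0,0,0,0,0,0,0,0,0,0,0,0,0,0],"delta_pos":[[-0.14,0.9,0],[-0.14,0.9,0],[-0.15,0.9,0],[-0.16,0.9,0],[-0.16,0.89,0],[-0.17,0.89,0],[-0.18,0.89,0],[-0.18,0.89,0],[-0.19,0.89,0],[-0.2,0.89,0],[-0.2,0.89,0],[-0.21,0.88,0],[-0.22,0.88,0],[-0.22,0.88,0],[-0.23,0.88,0],[-0.23,0.88,0],[-0.24,0.88,0],[0,0,0],[0,0,0],[0,0,0]],"spin":[-0.083,-0.083,-0.083,-0.083,-0.083,-0.083,-0.083,-0.083,-0.083,-0.083,-0.083,-0.083,-0.083,-0.083,-0.083,-0.083,-0.083,0,0,0]}'; python3 go.py .4968 -.3115 .0331
python3 - <<'E'
from workcell import imaging
import cv2,numpy as np
p,d=imaging.read_camera('side'); m=imaging.camera_model('side'); np.savez('side7.npz',p=p,d=d,**m)
cv2.imwrite('pics/s7.png',p[:,:,::-1])
p,d=imaging.read_camera('top'); m=imaging.camera_model('top'); np.savez('top7.npz',p=p,d=d,**m)
cv2.imwrite('pics/t7.png',p[:,:,::-1])
E
```

```text
time: 40.88
tool_pos: [0.4972, -0.3102, 0.1663]
tcp_rot: [-3.113, -0.414, 0.001]
ft_force: [-0.2, -0.1, 0.2]
grip_width: 0.0876
t 40.88 pos [ 0.4972 -0.3102  0.1663] theta 15.17 tilt [-0.0008  0.001 ] F [-0.2 -0.1  0.2] w 0.0876 q7 -0.88
total units [-0.02  0.03  3.33] per row [-0.016  0.033  3.331]
```

View pics/s7.png

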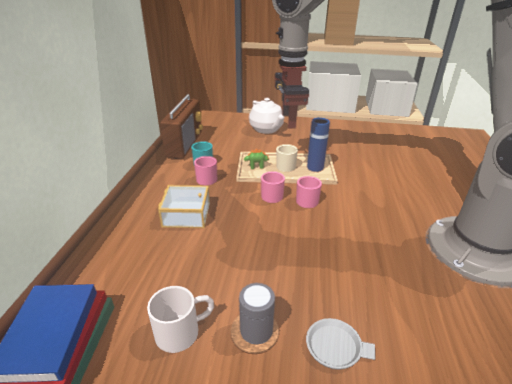

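View pics/t7.png

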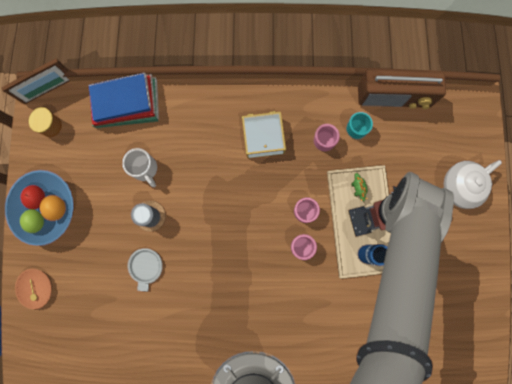

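```bash
python3 -m handwheel '{"grip":[0,0,0,0,0,0,0,0,0,255,255,255,255,255,255,255],"delta_pos":[[0,0.01,0.5],[0,0,0.8],[0,0,0.8],[0,0,0.8],[0,0,0.42],[0,0,0],[0,0,0],[0,0,0],[0,0,0],[0,0,0],[0,0,0],[0,0,0],[0,0,0],[0,0,0],[0,0,0],[0,0,0]],"spin":[0,0,0,0,0,0,0,0,0,0,0,0,0,0,0,0]}' 20;  python3 go.py .4968 -.3115 .0331
```

```text
time: 42.98
tool_pos: [0.4972, -0.3121, 0.0341]
tcp_rot: [-3.114, -0.412, 0.0]
ft_force: [-0.7, 1.2, 2.0]
grip_width: 0.0659
t 42.98 pos [ 0.4972 -0.3121  0.0341] theta 15.06 tilt [-0.0001  0.0002] F [-0.7  1.2  2. ] w 0.0659 q7 -0.9
total units [-0.01 -0.02  0.02] per row [-0.005 -0.016  0.025]
```

```bash
python3 -m handwheel '{"grip":[255,255,255,255,255,255],"delta_pos":[[0,0,-0.2],[0,0,-0.7],[0,0,-0.8],[0,0,-0.8],[0,0,-0.3],[0,0,0]],"spin":[0,0,0,0,0,0]}';  python3 go.py .6442 -.111 - 12 75.05
```

```text
time: 43.72
tool_pos: [0.4972, -0.3125, 0.1463]
tcp_rot: [3.114, 0.411, 0.001]
ft_force: [0.1, -0.4, -2.7]
grip_width: 0.066
t 43.73 pos [ 0.4972 -0.3125  0.1463] theta 15.04 tilt [ 0.0008 -0.0006] F [ 0.1 -0.4 -2.7] w 0.066 q7 -0.88
spin total -12.0 per row -1.0
[0.4, -0.33, 0.0]
[0.43, -0.29, 0.0]
[0.46, -0.25, 0.0]
[0.48, -0.21, 0.0]
[0.49, -0.17, 0.0]
[0.5, -0.12, 0.0]
[0.51, -0.08, 0.0]
[0.52, -0.03, 0.0]
[0.52, 0.01, 0.0]
[0.52, 0.06, 0.0]
[0.51, 0.1, 0.0]
[0.5, 0.14, 0.0]
```

```bash
python3 -m handwheel '{"grip":[255,255,255,255,255,255,255,255,255,255,255,255,255,255,255,255],"delta_pos":[[0.4,-0.33,0],[0.43,-0.29,0],[0.46,-0.25,0],[0.48,-0.21,0],[0.49,-0.17,0],[0.5,-0.12,0],[0.51,-0.08,0],[0.52,-0.03,0],[0.52,0.01,0],[0.52,0.06,0],[0.51,0.1,0],[0.5,0.14,0],[0,0,0],[0,0,0],[0,0,0],[0,0,0]],"spin":[-1,-1,-1,-1,-1,-1,-1,-1,-1,-1,-1,-1,0,0,0,0]}';  python3 go.py .6442 -.111 .0271
```

```text
time: 45.72
tool_pos: [0.6438, -0.1116, 0.146]
tcp_rot: [2.493, 1.912, -0.001]
ft_force: [-0.1, 0.2, -2.5]
grip_width: 0.0659
t 45.73 pos [ 0.6438 -0.1116  0.146 ] theta 74.96 tilt [-0.0002 -0.0004] F [-0.1  0.2 -2.5] w 0.0659 q7 -0.35
total units [0.02 0.01 2.97] per row [0.018 0.006 2.973]
```

```bash
python3 -m handwheel '{"grip":[255,255,255,255,255,255,255,255,255,255],"delta_pos":[[0,0,0.6],[0,0,0.8],[0,0,0.7],[0,0,0.5],[0,0,0.1],[0,0,0.05],[0,0,0],[0,0,0],[0,0,0],[0,0,0]],"spin":[0,0,0,0,0,0,0,0,0,0]}';  python3 go.py .6442 -.111 .0271
```

```text
time: 46.98
tool_pos: [0.6443, -0.1107, 0.0363]
tcp_rot: [2.491, 1.914, 0.0]
ft_force: [-0.7, 0.6, -2.9]
grip_width: 0.0659
t 46.98 pos [ 0.6443 -0.1107  0.0363] theta 75.06 tilt [ 0.0004 -0.0001] F [-0.7  0.6 -2.9] w 0.0659 q7 -0.4
total units [-0.01  0.    0.23] per row [-0.008  0.     0.23 ]
```

```bash
python3 -m handwheel '{"grip":[255,255,255,255,255],"delta_pos":[[0,0,0.1],[0,0,0.07],[0,0,0.04],[0,0,0.02],[0,0,0]],"spin":[0,0,0,0,0]}';  python3 go.py .6442 -.111 .0271
```

```text
time: 47.6
tool_pos: [0.644, -0.1106, 0.0272]
tcp_rot: [-2.491, -1.914, 0.0]
ft_force: [-2.2, -0.3, 1.9]
grip_width: 0.0658
t 47.6 pos [ 0.644  -0.1106  0.0272] theta 75.06 tilt [-0.0003 -0.0001] F [-2.2 -0.3  1.9] w 0.0658 q7 -0.4
total units [-0.01  0.01  0.  ] per row [-0.009  0.007  0.001]
```

```bash
python3 -m handwheel '{"grip":[200,100,0,0,0,0,0,0,0,0],"delta_pos":[[0,0,0],[0,0,0],[0,0,0],[0,0,0],[0,0,-0.4],[0,0,-0.8],[0,0,-0.9],[0,0,-0.8],[0,0,-0.4],[0,0,0]],"spin":[0,0,0,0,0,0,0,0,0,0]}';  python3 go.py .5918 -.2992 - 12 15
```

```text
time: 48.85
tool_pos: [0.6449, -0.1108, 0.1602]
tcp_rot: [2.49, 1.912, 0.003]
ft_force: [0.1, -0.3, -0.3]
grip_width: 0.0879
t 48.85 pos [ 0.6449 -0.1108  0.1602] theta 75.05 tilt [ 0.0026 -0.0005] F [ 0.1 -0.3 -0.3] w 0.0879 q7 -0.35
spin total 12.01 per row 1.001
[-0.41, -0.01, -0.0]
[-0.41, 0.03, -0.0]
[-0.4, 0.07, 0.0]
[-0.4, 0.1, 0.0]
[-0.39, 0.13, 0.0]
[-0.37, 0.17, 0.0]
[-0.36, 0.2, 0.0]
[-0.34, 0.23, 0.0]
[-0.32, 0.26, 0.0]
[-0.29, 0.28, 0.0]
[-0.27, 0.31, 0.0]
[-0.24, 0.33, 0.0]
```

```bash
python3 -m handwheel '{"grip":[0,0,0,0,0,0,0,0,0,0,0,0,0,0,0,0],"delta_pos":[[-0.41,-0.01,0],[-0.41,0.03,0],[-0.4,0.07,0],[-0.4,0.1,0],[-0.39,0.13,0],[-0.37,0.17,0],[-0.36,0.2,0],[-0.34,0.23,0],[-0.32,0.26,0],[-0.29,0.28,0],[-0.27,0.31,0],[-0.24,0.33,0],[0,0,0],[0,0,0],[0,0,0],[0,0,0]],"spin":[1,1,1,1,1,1,1,1,1,1,1,1,0,0,0,0]}';  python3 go.py .5918 -.2992 .0256
```

```text
time: 50.85
tool_pos: [0.5907, -0.2991, 0.1588]
tcp_rot: [-3.114, -0.414, -0.0]
ft_force: [0.1, -1.3, 0.1]
grip_width: 0.0879
t 50.85 pos [ 0.5907 -0.2991  0.1588] theta 15.14 tilt [0.     0.0003] F [ 0.1 -1.3  0.1] w 0.0879 q7 -0.96
total units [0.03 0.01 3.33] per row [0.026 0.012 3.33 ]
```

```bash
python3 -m handwheel '{"grip":[0,0,0,0,0,0,0,0,0,255,255,255,255,255,255,255],"delta_pos":[[0.02,0,0.5],[0,0,0.8],[0,0,0.8],[0,0,0.8],[0,0,0.42],[0,0,0],[0,0,0],[0,0,0],[0,0,0],[0,0,0],[0,0,0],[0,0,0],[0,0,0],[0,0,0],[0,0,0],[0,0,0]],"spin":[0.02,0,0,0,0,0,0,0,0,0,0,0,0,0,0,0]}' 8;  python3 go.py .5918 -.2992 .0256
```

```text
time: 52.85
tool_pos: [0.5912, -0.2996, 0.026]
tcp_rot: [3.115, 0.409, 0.0]
ft_force: [-0.4, -0.1, -0.3]
grip_width: 0.0357
t 52.85 pos [ 0.5912 -0.2996  0.026 ] theta 14.95 tilt [ 0. -0.] F [-0.4 -0.1 -0.3] w 0.0357 q7 -0.98
total units [ 0.02 -0.01  0.01] per row [ 0.016 -0.005  0.011]
```

```bash
python3 -m handwheel '{"grip":[255,255,255,255,255,255,255],"delta_pos":[[0,0,-0.2],[0,0,-0.8],[0,0,-0.9],[0,0,-0.9],[0,0,-0.5],[0,0,0],[0,0,0]],"spin":[0,0,0,0,0,0,0]}';  python3 go.py .6139 .0498 - 16 92.33
```

```text
time: 53.72
tool_pos: [0.5903, -0.2992, 0.1566]
tcp_rot: [-3.114, -0.409, 0.003]
ft_force: [0.2, 1.0, -0.3]
grip_width: 0.0354
t 53.73 pos [ 0.5903 -0.2992  0.1566] theta 14.96 tilt [-0.0022  0.0009] F [ 0.2  1.  -0.3] w 0.0354 q7 -0.96
spin total -15.47 per row -0.967
[0.18, -0.52, 0.0]
[0.22, -0.5, 0.0]
[0.26, -0.48, 0.0]
[0.3, -0.46, 0.0]
[0.34, -0.43, -0.0]
[0.37, -0.4, -0.0]
[0.41, -0.37, -0.0]
[0.43, -0.33, -0.0]
[0.46, -0.29, -0.0]
[0.48, -0.25, -0.0]
[0.5, -0.21, -0.0]
[0.52, -0.17, -0.0]
[0.53, -0.12, -0.0]
[0.54, -0.08, -0.0]
[0.55, -0.03, -0.0]
[0.55, 0.01, -0.0]
```

```bash
python3 -m handwheel '{"grip":[255,255,255,255,255,255,255,255,255,255,255,255,255,255,255,255,255,255,255,255],"delta_pos":[[0.18,-0.52,0],[0.22,-0.5,0],[0.26,-0.48,0],[0.3,-0.46,0],[0.34,-0.43,0],[0.37,-0.4,0],[0.41,-0.37,0],[0.43,-0.33,0],[0.46,-0.29,0],[0.48,-0.25,0],[0.5,-0.21,0],[0.52,-0.17,0],[0.53,-0.12,0],[0.54,-0.08,0],[0.55,-0.03,0],[0.55,0.01,0],[0,0,0],[0,0,0],[0,0,0],[0,0,0]],"spin":[-0.967,-0.967,-0.967,-0.967,-0.967,-0.967,-0.967,-0.967,-0.967,-0.967,-0.967,-0.967,-0.967,-0.967,-0.967,-0.967,0,0,0,0]}';  python3 go.py .6139 .0498 .019
```

```text
time: 56.22
tool_pos: [0.6151, 0.0484, 0.158]
tcp_rot: [2.178, 2.264, -0.001]
ft_force: [-0.1, 0.2, -0.6]
grip_width: 0.0356
t 56.23 pos [0.6151 0.0484 0.158 ] theta 92.22 tilt [-0.0001 -0.0004] F [-0.1  0.2 -0.6] w 0.0356 q7 -0.35
total units [ 0.04 -0.03  3.47] per row [ 0.038 -0.027  3.474]
```

```bash
python3 -m handwheel '{"grip":[255,255,255,255,255,255,255,255,255,255],"delta_pos":[[0,-0.02,0.6],[0,0,0.8],[0,0,0.8],[0,0,0.8],[0,0,0.2],[0,0,0.1],[0,0,0],[0,0,0],[0,0,0],[0,0,0]],"spin":[0,0,0,0,0,0,0,0,0,0]}';  python3 go.py .6139 .0498 .019
```

```text
time: 57.48
tool_pos: [0.6145, 0.0493, 0.0265]
tcp_rot: [2.176, 2.265, 0.001]
ft_force: [0.5, -0.4, -0.5]
grip_width: 0.0358
t 57.48 pos [0.6145 0.0493 0.0265] theta 92.31 tilt [0.0006 0.    ] F [ 0.5 -0.4 -0.5] w 0.0358 q7 -0.42
total units [ 0.01 -0.01  0.19] per row [ 0.013 -0.014  0.186]
```

```bash
python3 -m handwheel '{"grip":[255,255,255,255,255],"delta_pos":[[0.01,-0.01,0.07],[0,0,0.06],[0,0,0.04],[0,0,0.02],[0,0,0]],"spin":[0,0,0,0,0]}';  python3 go.py .6139 .0498 .019
```

```text
time: 58.1
tool_pos: [0.6137, 0.0497, 0.019]
tcp_rot: [-2.176, -2.266, 0.001]
ft_force: [-2.5, -0.3, 5.4]
grip_width: 0.0357
t 58.1 pos [0.6137 0.0497 0.019 ] theta 92.31 tilt [-0.0004 -0.0004] F [-2.5 -0.3  5.4] w 0.0357 q7 -0.43
total units [ 0.    0.01 -0.  ] per row [ 0.001  0.006 -0.001]
```

```bash
python3 -m handwheel '{"grip":[150,50,0,0,0,0,0,0,0],"delta_pos":[[0,0,0],[0,0,0],[0,0,0],[0,0,-0.5],[0,0,-0.9],[0,0,-0.9],[0,0,-0.9],[0,0,-0.3],[0,0,0]],"spin":[0,0,0,0,0,0,0,0,0]}';  python3 go.py .4012 -.3214 .24 16 16.26
```

```text
time: 59.22
tool_pos: [0.6142, 0.0497, 0.1593]
tcp_rot: [2.175, 2.265, 0.002]
ft_force: [0.3, 0.2, -0.5]
grip_width: 0.088
t 59.23 pos [0.6142 0.0497 0.1593] theta 92.31 tilt [0.0017 0.    ] F [ 0.3  0.2 -0.5] w 0.088 q7 -0.35
spin total 15.21 per row 0.951
[-0.57, -0.36, -0.13]
[-0.59, -0.31, -0.13]
[-0.62, -0.26, -0.13]
[-0.64, -0.21, -0.13]
[-0.65, -0.15, -0.13]
[-0.66, -0.1, -0.13]
[-0.67, -0.04, -0.13]
[-0.67, 0.01, -0.13]
[-0.67, 0.07, -0.13]
[-0.66, 0.12, -0.13]
[-0.64, 0.18, -0.13]
[-0.63, 0.23, -0.13]
[-0.61, 0.28, -0.13]
[-0.58, 0.33, -0.13]
[-0.55, 0.38, -0.13]
[-0.52, 0.42, -0.13]
```

```bash
python3 -m handwheel '{"grip":[0,0,0,0,0,0,0,0,0,0,0,0,0,0,0,0,0,0,0,0],"delta_pos":[[-0.57,-0.36,-0.2],[-0.59,-0.31,-0.2],[-0.62,-0.26,-0.2],[-0.64,-0.21,-0.2],[-0.65,-0.15,-0.2],[-0.66,-0.1,-0.2],[-0.67,-0.04,-0.2],[-0.67,0.01,-0.2],[-0.67,0.07,-0.2],[-0.66,0.12,-0.2],[-0.64,0.18,0],[-0.63,0.23,0],[-0.61,0.28,0],[-0.58,0.33,0],[-0.55,0.38,0],[-0.52,0.42,0],[0,0,0],[0,0,0],[0,0,0],[0,0,0]],"spin":[0.951,0.951,0.951,0.951,0.951,0.951,0.951,0.951,0.951,0.951,0.951,0.951,0.951,0.951,0.951,0.951,0,0,0,0]}';  python3 go.py .4012 -.3214 .1204
```

```text
time: 61.72
tool_pos: [0.4005, -0.3212, 0.2385]
tcp_rot: [-3.11, -0.446, -0.0]
ft_force: [0.6, -0.5, 0.5]
grip_width: 0.0879
t 61.73 pos [ 0.4005 -0.3212  0.2385] theta 16.33 tilt [0.0001 0.0002] F [ 0.6 -0.5  0.5] w 0.0879 q7 -0.75
total units [0.02 0.01 2.95] per row [0.015 0.011 2.951]
```

```bash
python3 -m handwheel '{"grip":[0,0,0,0,0,0,0,0,0,255,255,255,255,255,255,255],"delta_pos":[[0.02,0,0.5],[0,0,0.8],[0,0,0.8],[0,0,0.6],[0,0,0.25],[0,0,0],[0,0,0],[0,0,0],[0,0,0],[0,0,0],[0,0,0],[0,0,0],[0,0,0],[0,0,0],[0,0,0],[0,0,0]],"spin":[0,0,0,0,0,0,0,0,0,0,0,0,0,0,0,0]}' 25;  python3 go.py .4012 -.3214 .1204
python3 - <<'E'
from workcell import imaging
import cv2,numpy as np
for n in('side','top'):
    p,d=imaging.read_camera(n); m=imaging.camera_model(n); np.savez(n+'8.npz',p=p,d=d,**m)
E
sed 's/(255,165,290,205)/(0,0,2,2)/' m1.py > m2.py; python3 m1.py 8 2>/dev/null
```

```text
time: 63.72
tool_pos: [0.4007, -0.3216, 0.1204]
tcp_rot: [-3.11, -0.444, 0.0]
ft_force: [0.0, 0.3, 0.1]
grip_width: 0.0558
t 63.73 pos [ 0.4007 -0.3216  0.1204] theta 16.24 tilt [-0. -0.] F [0.  0.3 0.1] w 0.0558 q7 -0.76
total units [ 0.01 -0.    0.  ] per row [ 0.013 -0.002  0.001]
vase top fail max() iterable argument is empty
vase side fail max() iterable argument is empty
pl top (array([ 0.64465376, -0.11066528]), np.float64(0.001316500983155516), np.int64(164))
pl side (array([ 0.64390441, -0.11135693]), np.float64(0.0014923723495807706), np.int64(101))
t g 194 [0.6099 0.0509 0.0447] [0.595 0.011 0.011] [0.63  0.091 0.058] [0.6074 0.0506 0.0461] axis [ 0.018 -1.   ]
t o 26 [0.6124 0.044  0.0545] [0.605 0.014 0.035] [0.623 0.076 0.066] [0.6116 0.0445 0.0555] axis [ 0.035 -0.999]
s g 267 [0.6085 0.0677 0.037 ] [0.594 0.032 0.005] [0.629 0.093 0.055] [0.6057 0.0695 0.0399] axis [0.245 0.97 ]
s o 19 [0.6089 0.049  0.0558] [0.604 0.011 0.035] [0.615 0.077 0.066] [0.6086 0.0537 0.058 ] axis [0.041 0.999]
```

```bash
python3 -m handwheel '{"grip":[255,255,255,255,255,255,255,255,255,255,255,255,255,255,255,255,255],"delta_pos":[[0,0,-0.2],[0,0,-0.7],[0,0,-0.7],[0,0,-0.7],[0,0,-0.6],[0.4,-0.26,0],[0.8,-0.7,0],[0.8,-0.7,0],[0.8,-0.7,0],[0.8,-0.7,0],[0.8,-0.7,0],[0.8,-0.7,0],[0.7,-0.6,0],[0.4,-0.3,0],[0,0,0],[0,0,0],[0,0,0]],"spin":[0,0,0,0,0,0,0,0,0,0,0,0,0,0,0,0,0]}';  python3 go.py .5827 -.0454 .1134
```

```text
time: 65.95
tool_pos: [0.5821, -0.0472, 0.2365]
tcp_rot: [3.11, 0.439, -0.001]
ft_force: [-0.5, 0.5, -2.6]
grip_width: 0.0561
t 65.95 pos [ 0.5821 -0.0472  0.2365] theta 16.09 tilt [-0.0005 -0.0009] F [-0.5  0.5 -2.6] w 0.0561 q7 -1.4
total units [ 0.03 -0.04  3.08] per row [ 0.03  -0.042  3.077]
```

```bash
python3 -m handwheel '{"grip":[255,255,255,255,255,255,255,255,255],"delta_pos":[[0,0,0.6],[0,0,0.7],[0,0,0.7],[0,0,0.6],[0,0,0.2],[0,0,0],[0,0,0],[0,0,0],[0,0,0]],"spin":[0,0,0,0,0,0,0,0,0]}';  python3 go.py .5827 -.0454 .1134
```

```text
time: 67.08
tool_pos: [0.5831, -0.0453, 0.1251]
tcp_rot: [3.11, 0.444, 0.002]
ft_force: [-0.1, 1.0, -3.1]
grip_width: 0.0555
t 67.08 pos [ 0.5831 -0.0453  0.1251] theta 16.24 tilt [ 0.0011 -0.0001] F [-0.1  1.  -3.1] w 0.0555 q7 -1.43
total units [-0.01 -0.    0.29] per row [-0.011 -0.002  0.291]
```

```bash
python3 -m handwheel '{"grip":[255,255,255,255,255,255],"delta_pos":[[0,0,0.1],[0,0,0.1],[0,0,0.05],[0,0,0.03],[0,0,0.01],[0,0,0]],"spin":[0,0,0,0,0,0]}';  python3 go.py .5827 -.0454 .1134
```

```text
time: 67.82
tool_pos: [0.5827, -0.0452, 0.1134]
tcp_rot: [3.11, 0.443, -0.0]
ft_force: [-2.8, 0.3, 6.0]
grip_width: 0.0556
t 67.83 pos [ 0.5827 -0.0452  0.1134] theta 16.23 tilt [ 0. -0.] F [-2.8  0.3  6. ] w 0.0556 q7 -1.44
total units [-0.  0.  0.] per row [-0.002  0.004  0.001]
```

Down in contact. Release, rise, and back away toward the tray side for a clear view.

```bash
python3 -m handwheel '{"grip":[200,100,0,0,0,0,0,0,0,0,0,0,0,0,0,0,0,0],"delta_pos":[[0,0,0],[0,0,0],[0,0,0],[0,0,0],[0,0,-0.4],[0,0,-0.8],[0,0,-0.9],[0,0,-0.8],[0,0,-0.1],[-0.8,0.7,0],[-0.8,0.7,0],[-0.8,0.7,0],[-0.8,0.7,0],[-0.8,0.7,0],[-0.8,0.7,0],[-0.8,0.7,0],[0,0,0],[0,0,0]],"spin":[0,0,0,0,0,0,0,0,0,0,0,0,0,0,0,0,0,0]}'
python3 - <<'E'
from workcell import imaging
import cv2,numpy as np
for n in('side','top'):
    p,d=imaging.read_camera(n); m=imaging.camera_model(n); np.savez(n+'9.npz',p=p,d=d,**m); cv2.imwrite(f'pics/{n}9.png',p[:,:,::-1])
E
python3 m1.py 0; echo; python3 m1.py 9
```

```text
time: 70.08
tool_pos: [0.4226, -0.2954, 0.2324]
tcp_rot: [-3.109, -0.444, 0.0]
ft_force: [0.3, -0.2, 0.4]
grip_width: 0.0878
vase top (array([ 0.58224204, -0.04426733]), np.float64(0.0009889598033905249), np.int64(147))
vase side (array([ 0.58266217, -0.04114221]), np.float64(0.0017695261924583325), np.int64(109))
pl top (array([ 0.64394584, -0.11042844]), np.float64(0.0011219064495587958), np.int64(164))
pl side (array([ 0.64382344, -0.11140157]), np.float64(0.0014971925277484479), np.int64(98))
t g 193 [0.6084 0.0505 0.045 ] [0.593 0.011 0.006] [0.627 0.091 0.058] [0.6056 0.0504 0.0467] axis [ 0.032 -0.999]
t o 29 [0.6107 0.0432 0.0547] [0.605 0.011 0.034] [0.622 0.076 0.07 ] [0.6088 0.0448 0.0552] axis [ 0.08  -0.997]
s g 266 [0.6074 0.0675 0.0375] [ 0.592 -0.     0.006] [0.636 0.094 0.054] [0.6044 0.07   0.0409] axis [0.008 1.   ]
s o 16 [0.6094 0.0524 0.0552] [ 0.606 -0.009  0.02 ] [0.62  0.075 0.067] [0.6078 0.056  0.0574] axis [-0.146  0.989]

vase top (array([ 0.58017103, -0.04414981]), np.float64(0.0012369832943648598), np.int64(145))
vase side (array([ 0.58226194, -0.04112   ]), np.float64(0.0016776381001520385), np.int64(106))
pl top (array([ 0.64411329, -0.11055966]), np.float64(0.0010575646357477346), np.int64(165))
pl side (array([ 0.64382344, -0.11140157]), np.float64(0.0014971925277484479), np.int64(98))
t g 193 [0.6099 0.0507 0.0443] [0.595 0.011 0.012] [0.63  0.092 0.057] [0.6076 0.0504 0.0462] axis [ 0.008 -1.   ]
t o 25 [0.6126 0.0427 0.0547] [0.606 0.014 0.033] [0.623 0.073 0.068] [0.6115 0.0444 0.0568] axis [ 0.02 -1.  ]
s g 267 [0.6083 0.0673 0.037 ] [0.594 0.033 0.005] [0.629 0.094 0.054] [0.6055 0.0694 0.0399] axis [0.235 0.972]
s o 21 [0.6095 0.0495 0.0564] [0.604 0.01  0.036] [0.616 0.075 0.066] [0.6086 0.0534 0.0576] axis [0.06  0.998]
```

View pics/top9.png

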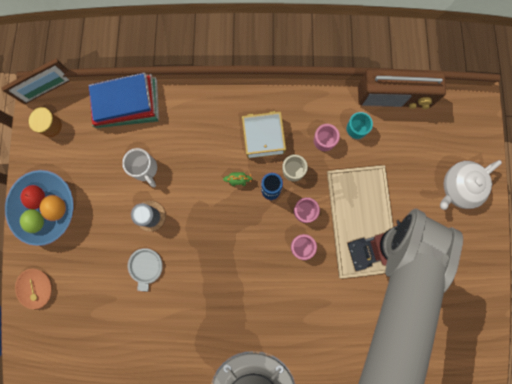

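View pics/side9.png

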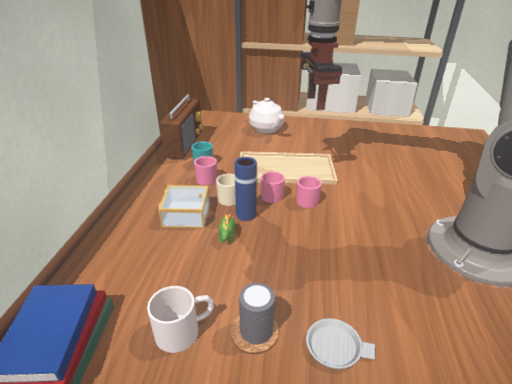

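```bash
python3 - <<'E'
from meas import *
v=V('top9.npz');o=V('top0.npz');P=v.cloud();x,y,z=P[...,0],P[...,1],P[...,2]
q=P[(abs(x-.505)<.05)&(abs(y-.3065)<.05)&(z>.095)&(z<.108)]; print('tin top',len(q),((q.min(0)+q.max(0))/2).round(4),q.mean(0).round(4),np.ptp(q,0).round(4))
for n,(a,b,c,d) in dict(box=(238,106,290,150),mug=(120,145,160,180),spoon=(125,245,165,295)).items():
    s,r=cv2.phaseCorrelate(np.float32(cv2.cvtColor(o.p,7)[b:d,a:c]),np.float32(cv2.cvtColor(v.p,7)[b:d,a:c])); print(n,np.round(s,2),round(r,2))
s=V('side9.npz'); a,b,c,d=215,275,295,360; im=cv2.resize(s.p[b:d,a:c,::-1],None,fx=6,fy=6)
t=np.linspace(0,6.28,80)
for r,zz,cl in((.045,.006,(255,0,0)),(.031,.006,(0,0,255)),(.031,.101,(0,255,0))):
    for X,Y in (s.proj(np.c_[.505+r*np.cos(t),.3065+r*np.sin(t),np.full(80,zz)])-[a,b]+.5)*6: cv2.circle(im,(int(X),int(Y)),1,cl,-1)
cv2.imwrite('pics/tinchk.png',im)
E
```

```text
tin top 378 [0.5013 0.3054 0.1013] [0.5016 0.3044 0.1014] [0.0574 0.061  0.0124]
box [-0.07  0.44] 0.96
mug [ 0.02 -0.  ] 0.98
spoon [ 0.01 -0.01] 0.99
```

View pics/tinchk.png

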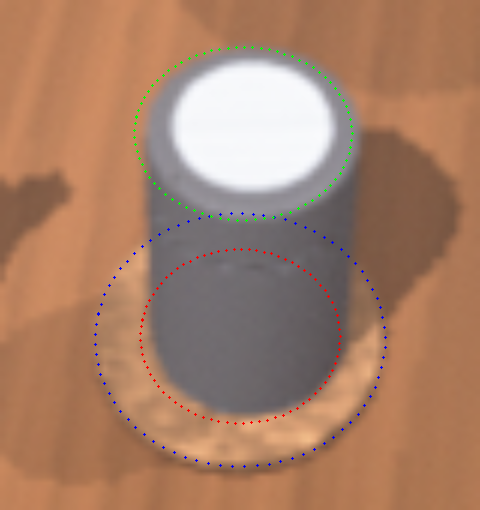

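```bash
python3 - <<'E'
from meas import *
for cam,R in(('top',{'boxrear':(238,106,290,136),'boxright':(268,106,290,148)}),('side',{'box':(155,180,203,232)})):
  v=V(cam+'9.npz');o=V(cam+'0.npz')
  for n,(a,b,c,d) in R.items():
    A,B=[np.float32(cv2.cvtColor(w.p,7)[b:d,a:c]) for w in(o,v)]; s,r=cv2.phaseCorrelate(A,B,cv2.createHanningWindow(A.shape[::-1],cv2.CV_32F)); print(cam,n,np.round(s,2),round(r,2))
E
```

```text
top boxrear [0.04 0.03] 0.96
top boxright [-0.04  0.46] 0.98
side box [0.09 0.06] 0.95
```

```bash
python3 -c "
from workcell import ctrl
print(ctrl.job_done(), ctrl.state()['time'])"
```

```text
the job is handed in; nothing more can be done
the job is handed in; nothing more can be done
```

I finished the job and handed it in at about 70 s. The vase, planter and dinosaur went onto the tray, the tea tin went onto the cork coaster, and then the planter, dinosaur and vase went back in that order. Everything was set down until it touched and stood upright in the last pictures.

**Ornaments:** compared with the start in the same cameras:
- The planter is within about 0.2 mm of its spot.
- The dinosaur is within 1–2 mm.
- The vase is 0.4 mm off in the side view and 2 mm off in the top view. The top reading from the start may be slightly off because the tin stood right next to the vase.

**Tin:** it stands well inside the coaster, but the two fixed cameras put it about 2–4 mm off centre, towards the robot. The wrist camera and the tool position had it centred to within about 1 mm. I left it, because lifting it again after the ornaments were back would have broken the order asked for.

**Left alone:** the mug and spoon rest show no shift (0.02 pixels or less). The glass box shows none in two of four comparisons (under 0.1 pixels). The other two read about 0.45 pixels; both crops take in the part of the picture near the tin's old place, which I think explains it. The pink and turquoise pots were not handled, and they look unmoved in the last pictures.

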